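# Get the tube offcut out from behind the standing parts, then put them back

## Task

I need the rusty square tube from the rear of the blue rack. First set the copper nozzle, the black diffuser and the bright bolt that stand in front of it aside, upright, in the yellow tray without moving the tube; while all three wait there, lay the tube flat on the jig between its two red rails, centred and lined up with them. Then stand each of the three back in the rack where it stood before; never let them fall over.

Things in the scene. Friction and masses are not known exactly. Their poses are not given: they have to be found in the camera images.
- tube_mid (a point): Rusty brown square tube offcut, 30 x 60 mm and 30 mm high, lying flat, 0.14 kg (varies by a third). Position at its centre, half-way up (15 mm above what it rests on). Its long side (60 mm) is its y axis, z up. At the start it lies in the rear of the rack, long side along rack y, about 12 mm behind the standing parts: no room for a finger between them; its ends are 17 mm from the rack's 25 mm high side cheeks. To be gripped across its 30 mm width.
- nozzle_mid (a point): Copper welding nozzle, upright sleeve 27 mm in diameter and 58 mm high; its position is its centre, half-way up; it stands upright with z up, round, so its yaw means nothing. It rests on the rack's floor plate with its centre 30 mm in front of (rack -x) the rack's origin, in one of three places 36 mm apart along rack y (which one varies). It may be gripped above the height of the tube (30 mm over the floor plate).
- diffuser_mid (a point): Gas diffuser: black round sleeve 18 mm in diameter on a brass foot (23 mm in diameter, 9 mm high), 54 mm high in all; its position is its centre, half-way up; it stands upright with z up, round, so its yaw means nothing. It rests on the rack's floor plate with its centre 30 mm in front of (rack -x) the rack's origin, in one of three places 36 mm apart along rack y (which one varies). Grip the sleeve above the height of the tube.
- bolt_mid (a point): Bright silvery bolt standing on its hex head (head 19 x 21 mm, 8 mm high), shank 12 mm in diameter, 59 mm high in all; its position is its centre, half-way up; it stands upright with z up, round, so its yaw means nothing. It rests on the rack's floor plate with its centre 30 mm in front of (rack -x) the rack's origin, in one of three places 36 mm apart along rack y (which one varies). Grip the shank above the height of the tube.
- rack: Fixed blue sheet-metal rack, 110 mm wide (y), from 52 mm in front of (-x) to 60 mm behind its origin; origin on the worktop. Floor plate 3 mm thick. Front open; rear part between two cheeks 25 mm high (inner faces at y = +-47 mm, x from -6 to 60 mm); rear lip 12 mm above the worktop at x = 57 to 60 mm. The tube's centre starts about 10 mm behind (+x) the origin. Yaw varies.
- side_tray: Fixed shallow yellow tray with grey liner, 90 mm (x) by 125 mm (y), origin at the middle of its underside on the worktop; floor 2 mm above the worktop, rim 6 mm high and 3 mm thick. Room for the three standing parts, e.g. 40 mm apart along its y axis.
- jig: Fixed jig, pale bare-metal plate 96 mm (x) by 90 mm (y), 6 mm thick, origin at the middle of its underside on the worktop. Two red rails run along its y axis, each 60 mm long, 7 mm wide, 5 mm high above the plate, 44 mm apart between their inner faces (at x = +-22 mm); the tube lies between them, long side along y, its centre above the plate's centre and 21 mm above the worktop.
Not all that is in view belongs to the job. Leave any green look-alike of the part that bears nozzle_mid alone.

How it is judged:
By the outcome, as a careful person would: the job done as asked, in the order asked, and still so for the second after the job is handed in, with the robot touching nothing.
It also fails if it takes over 144 s, if anything falls off the work surface, if the arm or the gripper's body presses on something with over 40 N, if the wrist force passes 120 N, or if a joint passes its speed limit or range.

## Robot

A 7-joint arm with a two-finger parallel gripper is mounted at the origin on a cart in front of the work surface, level with it; the furniture and walls round the work are solid. World frame = base frame: x ahead of the robot, y to its left, z up, the work surface at z = 0. Lengths are in m, angles in rad, forces in N, time in s.
With the tool pointing down it reaches from about 0.425 to 0.925 m from the base axis. Payload 6.8 kg.
Tool frame: the origin (TCP) lies midway between the tips of the shut fingers; the grasp point (between the pads) lies 19 mm behind it; z points along the fingers, x is the direction in which the jaws open and shut, and the axes are right-handed (so a half turn about z gives the same grasp; the last joint's range is limited). The gripper opens to 85 mm and grips with 20 to 120 N. Pads are 22 mm wide; open, the fingers measure 114 mm over their backs; the gripper's body (76 mm by 85 mm) begins 54 mm behind the grasp point. The pads swing forward as they close: fully open they stand 13 mm farther back than shut.
Start: joints at [1.137, 0.477, 0.022, 1.555, -0.011, 1.109, -0.083], TCP at [0.216, -0.64, 0.231] pointing down, gripper open.
Joint ranges: [-2.96, 2.96], [-0.34, 2.1], [-1.41, 1.46], [0.24, 2.44], [-1.37, 4.51], [0.17, 1.92], [-2.96, 2.96]. Speed limits (rad/s): [2.39, 2.39, 3.14, 3.14, 3.14, 3.14, 3.14].

## Interface

Orientations are given as a rotation vector (axis times angle).
In Python, from bench import r gives the robot as it stands. The module is installed in compiled form; this text tells all that it offers.
- The arm moves only by the shell command python3 -m pendant 'ROWS' [OPENING] [FORCE]. ROWS is text: rows parted by semicolons, each of 4 numbers parted by spaces: the shift along the tool's x, y, z in cm, then the turn about the tool's z in degrees. A call has 1 to 8 rows; each row shifts and turns the pose as measured when the row begins, along the tool's axes as they then stand; what a row does not reach is not made up. A row lasts 1/12 s, in which the tool goes at most 41.7 mm and 7.16 degrees, less where a joint would pass 70% of its speed; a pose out of reach is approached as far as the arm can. A call with a gripper value outside its range is refused whole. OPENING is the closure in counts, from 0 (fully open) to 255 (shut), set as the call begins (- or left out, the last holds). The fingers move at their own pace and stop on an object; FORCE is the grip in N (left out, the last holds). Time passes only in rows, so rows that do not move let the fingers close. It gives the time, the measured TCP pose, the force and the opening at its end, in the units of the state.
- r.get_obs(): the state, without advancing time (a new reading comes with each control period).
- r.grab_frame(name): name is "side" or "top" or "wrist"; returns a dict with "color" (420x560x3 uint8, red, green, blue), "fx", "fy", "cx", "cy" (pixels), "R" (3x3) and "t" (3): a world point X has camera coordinates R X + t; the wrist camera has in their place "hand_eye" (4x4, takes a point from camera to tool coordinates, whose origin is the TCP and whose axes are the tool frame's). Camera axes: x right, y down, z forward; pixel columns grow to the right and rows downward; lengths in m; the calibration is good to about 2 mm. A picture is of the moment at which its call begins: read the wrist's pose just before it. There is no depth.
- r.hand_in(): hands the job in, once; it reports no verdict.
The state is a dict: "clock": time; "joints": joint angles; "qvel": joint speeds; "tau": joint torques, N m; "tcp_pos": TCP position; "orientation": TCP orientation; "contact_force": force on the tool from outside, world axes, zero at the start; "moment": the same for the moment, N m; "grip_width": finger opening in m.
Only numpy, scipy, OpenCV 4.12 (cv2) and the standard library are available. Lean on these libraries where they do the work, as an engineer would, in place of code of your own. Each camera call takes 0.05 s, during which the arm holds its last target.

## Working session

There is one attempt and no reset: what is moved stays moved. The work goes in short steps, Python scripts to look and compute and a shell command to move; the robot and the scene stay as the last step left them, time stands still between calls to the robot, and variables do not carry over. Pictures are saved under pics/ and viewed, and the job is handed in when it is done.

```bash
mkdir -p pics; python3 - <<'E'
from bench import r
import cv2
o=r.get_obs(); print({k:o[k] for k in('clock','tcp_pos','orientation','grip_width','contact_force')})
for n in('side','top','wrist'):
    f=r.grab_frame(n); cv2.imwrite(f'pics/{n}0.png',cv2.resize(f['color'][:,:,::-1],None,fx=1.4,fy=1.4))
    print(n,{k:f[k] for k in f if k!='color'})
E
```

```text
{'clock': 0.0, 'tcp_pos': array([ 0.21584397, -0.63892862,  0.23031428]), 'orientation': array([-2.55153033e+00,  1.83117479e+00,  2.45258540e-03]), 'grip_width': 0.08560574834072249, 'contact_force': array([ 0.19236171, -0.77330792, -0.25770313])}
side {'fx': 445.55794820015, 'fy': 445.55794820015, 'cx': 275.76345445583235, 'cy': 211.65930560081816, 'R': array([[-0.99896976,  0.04258227, -0.01569003],
       [ 0.04010258,  0.6665041 , -0.74442197],
       [-0.02124171, -0.74428424, -0.6675251 ]]), 't': array([0.54712887, 0.09173503, 0.81483554])}
top {'fx': 512.107038038742, 'fy': 512.107038038742, 'cx': 282.18954409378443, 'cy': 215.88554107817544, 'R': array([[ 0.01979893, -0.99980016,  0.00276541],
       [-0.97259466, -0.01990093, -0.23165399],
       [ 0.23166273,  0.00189688, -0.97279432]]), 't': array([-0.13389737,  0.5404566 ,  0.77285662])}
wrist {'fx': 303.40062962954653, 'fy': 303.40062962954653, 'cx': 276.89027959663173, 'cy': 214.26284110944403, 'hand_eye': array([[ 9.99999799e-01, -4.40389671e-04, -4.56348202e-04,
         1.57054841e-03],
       [ 5.47944819e-04,  9.62269581e-01,  2.72097323e-01,
        -6.89594592e-02],
       [ 3.19301143e-04, -2.72097518e-01,  9.62269629e-01,
        -1.43427616e-01],
       [ 0.00000000e+00,  0.00000000e+00,  0.00000000e+00,
         1.00000000e+00]])}
```

View pics/side0.png

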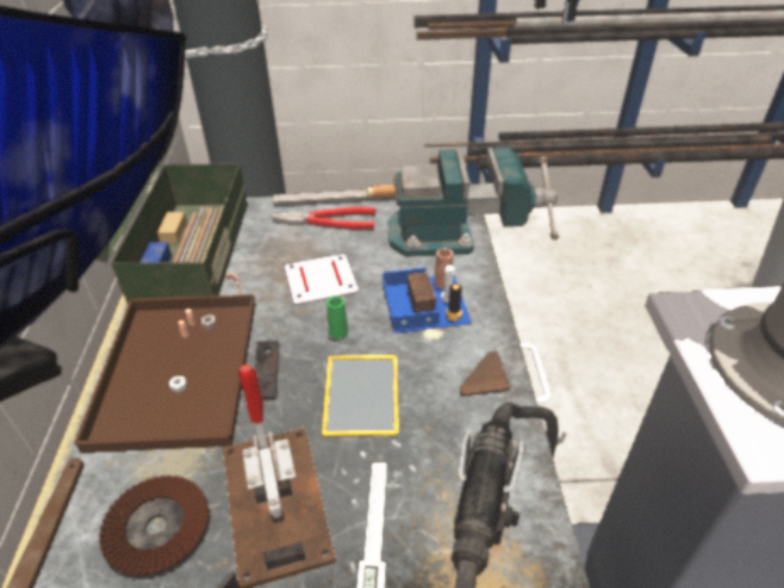

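View pics/top0.png

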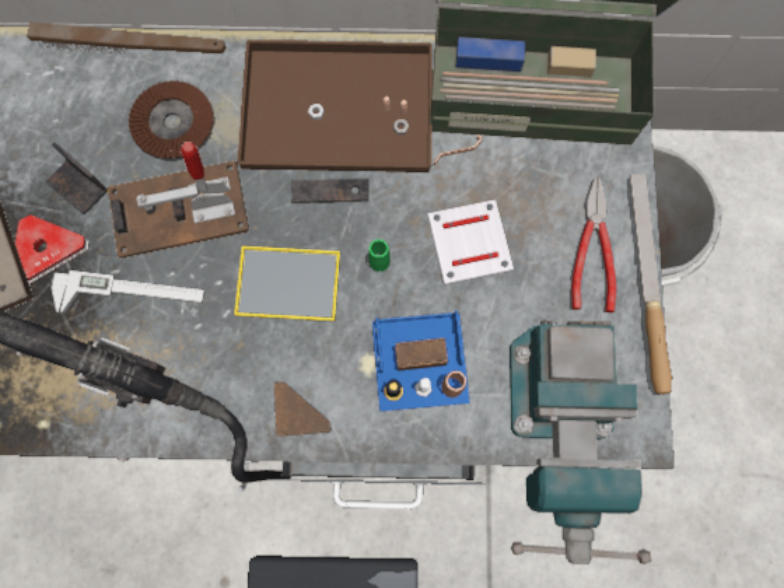

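View pics/wrist0.png

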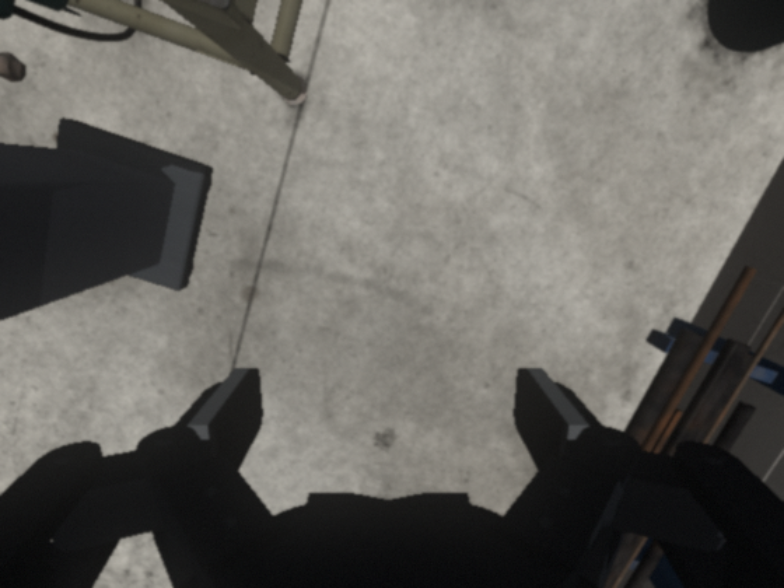

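The top view shows the rack at about (420,360), with the diffuser, bolt and nozzle from left to right in its front and the tube behind them. The tray is at (288,283), the jig at (470,242), and the green decoy at (380,255). I'll enlarge these.

```bash
python3 - <<'E'
from bench import r
import cv2,numpy as np
f=r.grab_frame('top')['color'][:,:,::-1]; np.save('top0.npy',f)
def crop(x0,x1,y0,y1,s,n):
    c=cv2.resize(f[y0:y1,x0:x1],None,fx=s,fy=s,interpolation=cv2.INTER_CUBIC)
    for x in range((x0+9)//10*10,x1,10):
        cv2.putText(c,str(x),((x-x0)*s,8),0,.3,(0,0,0),1); cv2.line(c,((x-x0)*s,10),((x-x0)*s,16),(0,0,0),1)
    for y in range((y0+9)//10*10,y1,10):
        cv2.putText(c,str(y),(0,(y-y0)*s),0,.3,(0,0,0),1); cv2.line(c,(20,(y-y0)*s),(26,(y-y0)*s),(0,0,0),1)
    cv2.imwrite(n,c)
crop(260,342,218,298,7,'pics/c_rack.png')
crop(162,250,170,234,8,'pics/c_tray.png')
crop(298,374,138,206,8,'pics/c_jig.png')
E
```

```text
(no output)
```

View pics/c_rack.png

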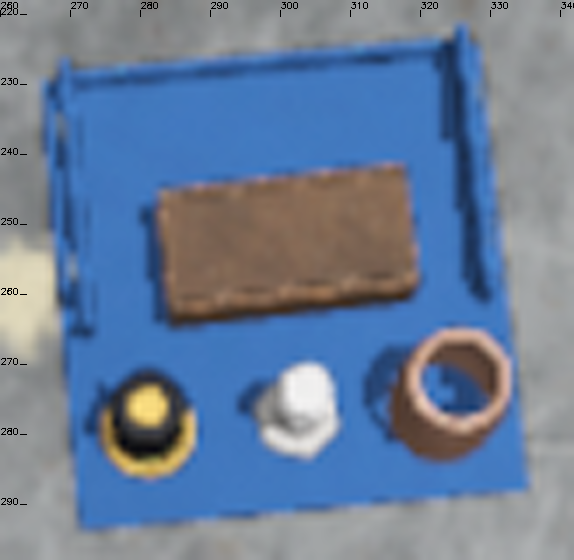

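View pics/c_tray.png

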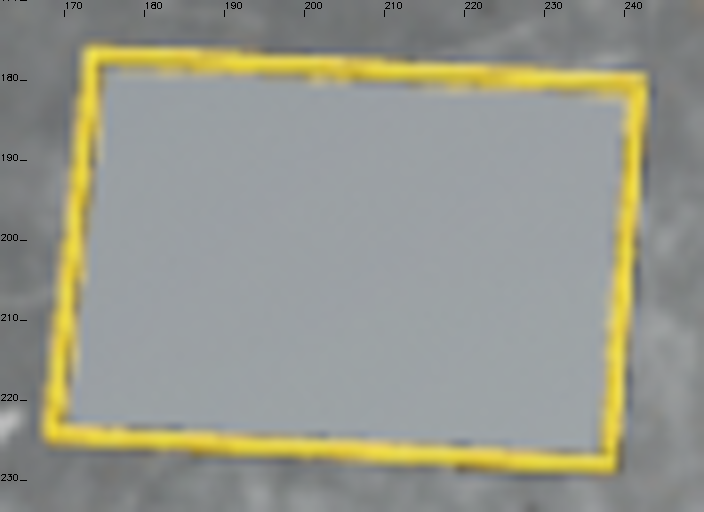

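View pics/c_jig.png

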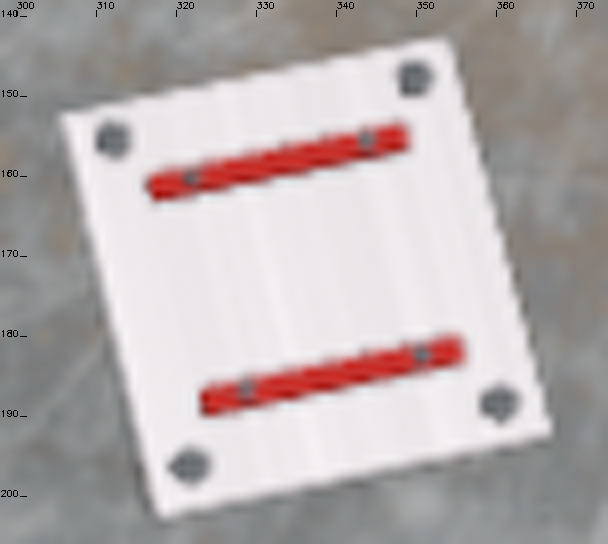

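```bash
cat > h.py <<'E'
import numpy as np
from scipy.optimize import least_squares
from scipy.spatial.transform import Rotation as Ro
def ray(f,px,z):
    d=np.array([(px[0]-f['cx'])/f['fx'],(px[1]-f['cy'])/f['fy'],1.])
    R,t=np.array(f['R']),np.array(f['t']); c=-R.T@t; d=R.T@d
    return c+d*(z-c[2])/d[2]
def wcam(f,obs):
    """wrist cam -> R,t world->cam"""
    T=np.eye(4);T[:3,:3]=Ro.from_rotvec(obs['orientation']).as_matrix();T[:3,3]=obs['tcp_pos']
    M=np.linalg.inv(T@np.array(f['hand_eye'])); g=dict(f); g['R']=M[:3,:3]; g['t']=M[:3,3]; return g
def fit(model,world):
    m=np.array(model);w=np.array(world)[:,:2]
    mc=m.mean(0);wc=w.mean(0);a=m-mc;b=w-wc
    th=np.arctan2((a[:,0]*b[:,1]-a[:,1]*b[:,0]).sum(),(a*b).sum())
    R=np.array([[np.cos(th),-np.sin(th)],[np.sin(th),np.cos(th)]])
    p=wc-R@mc; return p,th,np.round((w-(m@R.T+p))*1000,1)
E
python3 - <<'E'
from bench import r
from h import *
f=r.grab_frame('top'); 
P=lambda l,z:[ray(f,p,z) for p in l]
print('jig',*fit([(.048,.045),(.048,-.045),(-.048,-.045),(-.048,.045)],P([(305.5,152.4),(354,142.6),(367.1,192.1),(318,203)],.006)))
print('tray',*fit([(.045,.0625),(.045,-.0625),(-.045,-.0625),(-.045,.0625)],P([(172.6,175.6),(243,179.1),(238.9,229),(167.4,225)],.006)))
print('tube',*fit([(.015,.03),(.015,-.03),(-.015,-.03),(-.015,.03)],P([(282.6,245.1),(317.9,241.6),(319.7,258.7),(283.6,262.3)],.033)))
rk=P([(271.4,293.4),(335.1,287.7)],.003); print('rack',*fit([(-.052,.055),(-.052,-.055)],rk))
for n,p,z in(('diff',(281.1,275.6),.057),('bolt',(303.6,272.3),.062),('noz',(325.7,272.3),.061),('green',(271,173),.0)): print(n,ray(f,p,z).round(4))
o=r.get_obs();print(o['clock'],Ro.from_rotvec(o['orientation']).as_matrix().round(3))
E
```

```text
jig [ 0.63890163 -0.21762503] 0.23699623400374842 [[ 0.3  0. ]
 [-0.2 -0.2]
 [ 0.3  0.4]
 [-0.3 -0.3]]
tray [0.57933204 0.01259602] -0.034649518286117356 [[ 0.1  0.3]
 [ 0.5 -0.4]
 [-0.4  0.2]
 [-0.1 -0. ]]
tube [ 0.48928672 -0.15545063] 0.11482240244820502 [[-0.6 -0.7]
 [-0.3 -0.1]
 [ 0.7  0.3]
 [ 0.3  0.5]]
rack [ 0.47973308 -0.15561685] 0.10862475616128403 [[ 0.1 -0.7]
 [-0.1  0.7]]
diff [ 0.4463 -0.1232  0.057 ]
bolt [ 0.4516 -0.159   0.062 ]
noz [ 0.4525 -0.1943  0.061 ]
green [ 0.637  -0.1012 -0.    ]
0.25 [[ 0.32  -0.947 -0.   ]
 [-0.947 -0.32   0.001]
 [-0.001  0.    -1.   ]]
```

```bash
cat > plan.py <<'E'
import sys,numpy as np
from bench import r
from scipy.spatial.transform import Rotation as Ro
# usage: plan.py x y z yawdeg(of tool x, or -) [maxcm] : prints rows
o=r.get_obs();p=np.array(o['tcp_pos']);R=Ro.from_rotvec(o['orientation']).as_matrix()
yaw=np.degrees(np.arctan2(R[1,0],R[0,0]));t=np.array([float(a) for a in sys.argv[1:4]])
ty=yaw if sys.argv[4]=='-' else float(sys.argv[4]);m=float(sys.argv[5]) if len(sys.argv)>5 else 4.
d=(ty-yaw+180)%360-180
n=int(max(np.ceil(np.linalg.norm(t-p)*100/m-.05),np.ceil(abs(d)/7-.02),1))
print('clk',round(o['clock'],2),'pos',p.round(4),'yaw',round(yaw,1),'F',np.array(o['contact_force']).round(1),'w',round(o['grip_width'],4),'tilt',R[:2,2].round(4),'d',((t-p)*1000).round(1),'n',n)
for i in range(n):
    s=(t-p)/n*100; a=np.radians(yaw+d*i/n)
    print('%.1f %.1f %.1f %.1f'%(s[0]*np.cos(a)+s[1]*np.sin(a),s[0]*np.sin(a)-s[1]*np.cos(a),-s[2],-d/n),end='; ')
    if i%8==7: print()
print()
E
python3 -m pendant '0 0 -4 0;0 0 -4 0;0 0 -3 0'; python3 plan.py .39 -.16 .33 6.3
```

```text
clock: 0.5
tcp_pos: [0.2144, -0.6348, 0.3338]
orientation: [-2.544, 1.825, 0.027]
contact_force: [0.0, -1.3, -0.1]
grip_width: 0.085
clk 0.5 pos [ 0.2144 -0.6348  0.3338] yaw -71.3 F [ 0.  -1.3 -0.1] w 0.085 tilt [-0.0081  0.0188] d [175.6 474.8  -3.8] n 13
-3.0 -2.5 0.0 -6.0; -2.8 -2.8 0.0 -6.0; -2.5 -3.0 0.0 -6.0; -2.1 -3.3 0.0 -6.0; -1.8 -3.5 0.0 -6.0; -1.4 -3.6 0.0 -6.0; -1.0 -3.8 0.0 -6.0; -0.6 -3.8 0.0 -6.0; 
-0.2 -3.9 0.0 -6.0; 0.2 -3.9 0.0 -6.0; 0.6 -3.8 0.0 -6.0; 1.0 -3.8 0.0 -6.0; 1.4 -3.6 0.0 -6.0;
```

```bash
python3 -m pendant '-3.0 -2.5 0 -6; -2.8 -2.8 0 -6; -2.5 -3.0 0 -6; -2.1 -3.3 0 -6; -1.8 -3.5 0 -6; -1.4 -3.6 0 -6; -1 -3.8 0 -6; -0.6 -3.8 0 -6' >/dev/null; python3 plan.py .46 -.09 .33 6.3
```

```text
clk 1.17 pos [ 0.3198 -0.3408  0.3433] yaw -22.1 F [0.3 0.9 0.3] w 0.0853 tilt [-0.0046 -0.0016] d [140.2 250.8 -13.3] n 8
0.4 -3.6 0.2 -3.6; 0.7 -3.5 0.2 -3.6; 0.9 -3.5 0.2 -3.6; 1.1 -3.4 0.2 -3.6; 1.3 -3.3 0.2 -3.6; 1.5 -3.3 0.2 -3.6; 1.7 -3.2 0.2 -3.6; 1.9 -3.0 0.2 -3.6;
```

```bash
python3 -m pendant '0.4 -3.6 0.2 -3.6; 0.7 -3.5 0.2 -3.6; 0.9 -3.5 0.2 -3.6; 1.1 -3.4 0.2 -3.6; 1.3 -3.3 0.2 -3.6; 1.5 -3.3 0.2 -3.6; 1.7 -3.2 0.2 -3.6; 1.9 -3.0 0.2 -3.6' >/dev/null;python3 -m pendant '0 0 0 0;0 0 0 0;0 0 0 0'; python3 plan.py .46 -.09 .33 6.3
cat > look.py <<'E'
import sys,cv2,numpy as np,pickle
from bench import r
# look.py cam name x0 x1 y0 y1 s
cam,name=sys.argv[1:3]; o=r.get_obs(); f=r.grab_frame(cam); pickle.dump((o,f),open(name+'.pkl','wb'))
c=f['color'][:,:,::-1]
x0,x1,y0,y1,s=([int(a) for a in sys.argv[3:8]]+[0]*5)[:5] if len(sys.argv)>3 else (0,560,0,420,1)
c=cv2.resize(c[y0:y1,x0:x1],None,fx=s,fy=s,interpolation=cv2.INTER_CUBIC)
st=10 if s>2 else 50
for x in range(-(-x0//st)*st,x1,st):
    cv2.putText(c,str(x),((x-x0)*s,8),0,.3,(0,0,255),1); cv2.line(c,((x-x0)*s,10),((x-x0)*s,16),(0,0,255),1)
for y in range(-(-y0//st)*st,y1,st):
    cv2.putText(c,str(y),(0,(y-y0)*s),0,.3,(0,0,255),1); cv2.line(c,(20,(y-y0)*s),(26,(y-y0)*s),(0,0,255),1)
cv2.imwrite('pics/'+name+'.png',c)
E
python3 look.py wrist w1
```

```text
clock: 2.08
tcp_pos: [0.4603, -0.0641, 0.3275]
orientation: [3.127, 0.252, 0.001]
contact_force: [0.3, -1.1, 0.1]
grip_width: 0.0851
clk 2.08 pos [ 0.4603 -0.0641  0.3275] yaw 9.2 F [ 0.3 -1.1  0.1] w 0.0851 tilt [ 0.001  -0.0044] d [ -0.3 -25.9   2.5] n 1
-0.4 2.6 -0.2 2.9;
```

View pics/w1.png

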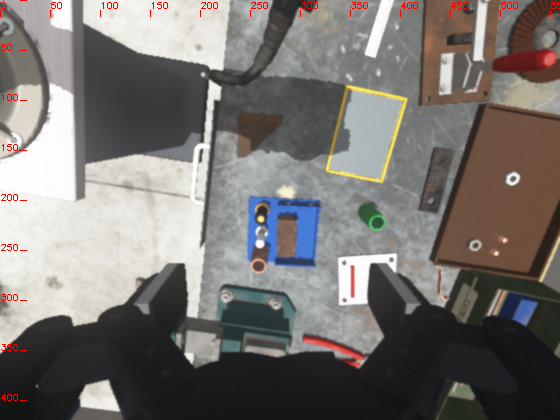

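The wrist view shows the rack at about (285,232), with the parts in a column at x≈260 and the tube at (288,238). I'll go closer for a more precise fix.

```bash
python3 -m pendant '0 1 4 1;0 1 4 1;0 1 4 1;0 1 4 0;0 0 0 0;0 0 0 0'; python3 look.py wrist w2; python3 plan.py .465 -.1 .17 6.3
```

```text
clock: 2.63
tcp_pos: [0.4668, -0.1155, 0.1664]
orientation: [3.128, 0.139, 0.014]
contact_force: [0.7, 1.1, 0.5]
grip_width: 0.085
clk 2.68 pos [ 0.4663 -0.1159  0.1665] yaw 5.1 F [-1.2 -0.2  0.4] w 0.0855 tilt [ 0.0085 -0.0106] d [-1.3 15.9  3.5] n 1
0.0 -1.6 -0.4 -1.2;
```

View pics/w2.png

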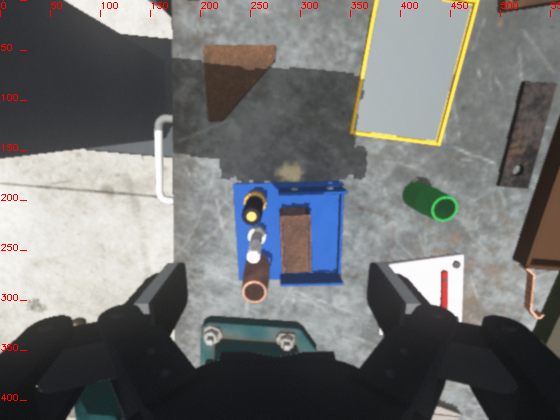

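```bash
python3 -m pendant '0 -1.2 0 -1;0 0 0 0;0 0 0 0;0 0 0 0'; for i in 1 2 3; do python3 plan.py .465 -.1 .17 6.3; python3 -m pendant '0 0 0 0' >/dev/null; done;  python3 look.py wrist w3 230 350 170 310 5
```

```text
clock: 3.02
tcp_pos: [0.469, -0.1023, 0.1736]
orientation: [3.122, 0.168, 0.029]
contact_force: [0.2, 0.0, 0.3]
grip_width: 0.0854
clk 3.02 pos [ 0.469  -0.1023  0.1736] yaw 6.1 F [0.2 0.  0.3] w 0.0854 tilt [ 0.0193 -0.0137] d [-4.   2.3 -3.6] n 1
-0.4 -0.3 0.4 -0.2; 
clk 3.1 pos [ 0.4699 -0.102   0.1749] yaw 6.2 F [ 0.4  0.5 -0.3] w 0.0851 tilt [ 0.0218 -0.0145] d [-4.9  2.  -4.9] n 1
-0.5 -0.2 0.5 -0.1; 
clk 3.18 pos [ 0.4705 -0.1018  0.1759] yaw 6.2 F [0.2 0.2 0.9] w 0.0855 tilt [ 0.0236 -0.015 ] d [-5.5  1.8 -5.9] n 1
-0.5 -0.2 0.6 -0.1;
```

View pics/w3.png

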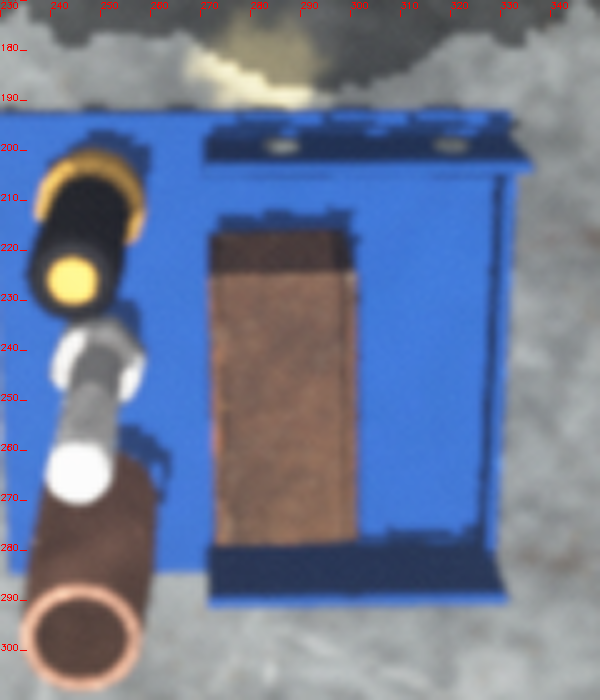

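```bash
cat > st.py <<'E'
from bench import r
import numpy as np
from scipy.spatial.transform import Rotation as Ro
o=r.get_obs();R=Ro.from_rotvec(o['orientation']).as_matrix()
print(round(o['clock'],2),np.array(o['tcp_pos']).round(4),'yaw',np.degrees(np.arctan2(R[1,0],R[0,0])).round(1),'tilt',R[:2,2].round(4),'F',np.array(o['contact_force']).round(1),'w',round(o['grip_width'],4),'q',np.array(o['joints']).round(3),'qv',np.array(o['qvel']).round(3).tolist())
E
for i in 1 2 3 4; do python3 -m pendant '0 0 0 0;0 0 0 0' >/dev/null; python3 st.py; done
```

```text
3.48 [ 0.4709 -0.1018  0.1765] yaw 6.2 tilt [ 0.0247 -0.0155] F [ 0.4 -0.2  0.3] w 0.0856 q [ 0.552  0.26  -0.547  2.052  0.198  0.851  0.   ] qv [-0.0, 0.0, 0.003, 0.003, -0.001, 0.001, 0.001]
3.65 [ 0.4707 -0.102   0.1763] yaw 6.2 tilt [ 0.0242 -0.0153] F [0.7 0.5 0.4] w 0.0854 q [ 0.552  0.26  -0.547  2.052  0.198  0.851  0.   ] qv [-0.001, 0.003, 0.001, 0.001, -0.002, 0.003, -0.0]
3.82 [ 0.4706 -0.102   0.176 ] yaw 6.2 tilt [ 0.0237 -0.0151] F [ 0.3  0.7 -0.2] w 0.0855 q [ 0.552  0.26  -0.547  2.052  0.198  0.851  0.   ] qv [0.001, 0.004, -0.0, -0.0, -0.001, -0.002, -0.001]
3.98 [ 0.4704 -0.1021  0.1759] yaw 6.2 tilt [ 0.0233 -0.015 ] F [-0.1 -0.2 -0. ] w 0.0852 q [ 0.552  0.261 -0.546  2.052  0.198  0.851  0.   ] qv [-0.0, 0.002, -0.001, -0.0, 0.0, -0.002, -0.001]
```

```bash
cat > wm.py <<'E'
import pickle
from h import *
def W(n,px,z):
    o,f=pickle.load(open(n+'.pkl','rb')); return ray(wcam(f,o) if 'hand_eye' in f else f,px,z)
E
python3 - <<'E'
from wm import *
for n,p,z in(('diff',(244.4,226.2),.057),('bolt',(245.8,264.6),.062),('noz',(246.2,297.4),.061)): print(n,W('w3',p,z).round(4))
print(fit([(.015,.03),(.015,-.03),(-.015,-.03),(-.015,.03)],[W('w3',p,.033) for p in[(301.2,224),(301.2,278.4),(273,279),(272.2,224.4)]]))
E
python3 look.py wrist w4 215 355 165 295 5
```

```text
diff [ 0.4467 -0.1246  0.057 ]
bolt [ 0.4511 -0.1603  0.062 ]
noz [ 0.4542 -0.1954  0.061 ]
(array([ 0.49070933, -0.15671611]), np.float64(0.12329716831397872), array([[-0.6,  0. ],
       [-0.1, -0.3],
       [ 0.2, -0.1],
       [ 0.5,  0.4]]))
```

View pics/w4.png

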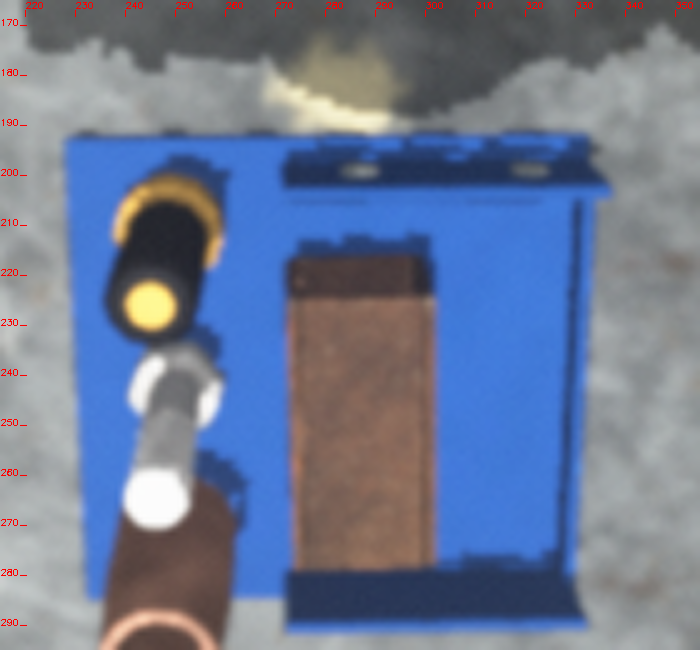

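```bash
python3 look.py top t1 240 470 200 360 3;  python3 look.py side s1 220 400 80 240 4; python3 - <<'E'
from wm import *
for p,z in(((364,286),0),((383,285),.1),((383,285),.15)): print(W('t1',p,z).round(3))
E
```

```text
[ 0.438 -0.265  0.   ]
[ 0.43  -0.278  0.1  ]
[ 0.425 -0.268  0.15 ]
```

View pics/t1.png

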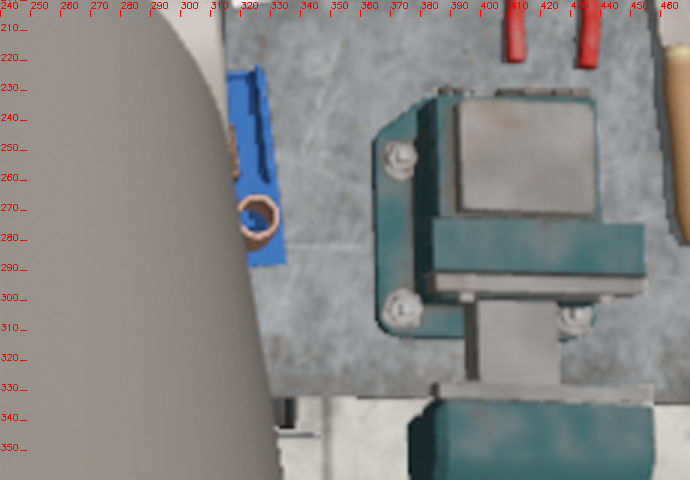

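View pics/s1.png

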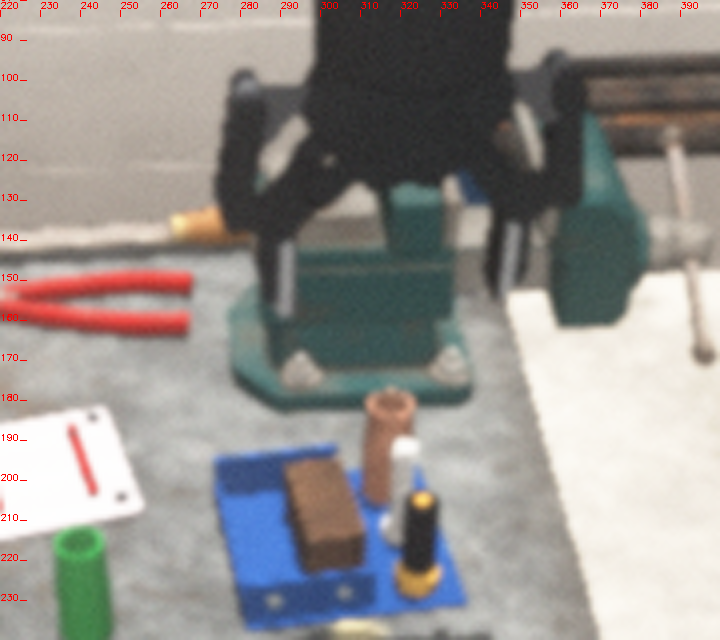

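Views clear: the vise is more than 3 cm off the gripper's body path. Now to hover above the nozzle.

```bash
python3 -m pendant '-0.8 2.5 0 0;-0.8 2.5 0 0;-0.4 2.5 0 0;-0.3 1.2 0 0;0 0.5 0 0;0 0 0 0'; python3 st.py; python3 plan.py .4543 -.1953 .11 6.3
```

```text
clock: 4.63
tcp_pos: [0.4581, -0.1982, 0.1774]
orientation: [3.121, 0.175, 0.038]
contact_force: [-0.0, 0.2, -0.2]
grip_width: 0.0852
4.63 [ 0.4581 -0.1982  0.1774] yaw 6.4 tilt [ 0.0251 -0.0145] F [-0.   0.2 -0.2] w 0.0852 q [ 0.704  0.279 -0.495  2.017  0.185  0.858  0.22 ] qv [0.005, -0.001, -0.006, 0.007, -0.008, 0.003, -0.007]
clk 4.63 pos [ 0.4581 -0.1982  0.1774] yaw 6.4 F [-0.   0.2 -0.2] w 0.0852 tilt [ 0.0251 -0.0145] d [ -3.8   2.9 -67.4] n 2
-0.2 -0.2 3.4 0.1; -0.2 -0.2 3.4 0.1;
```

```bash
python3 -m pendant '0 0 -4 0;0 0 -4 0;0 0 -4 0;0 0 0 0;0 0 0 0;0 0 0 0' >/dev/null; python3 st.py
```

```text
5.13 [ 0.4557 -0.1901  0.3013] yaw 6.8 tilt [ 0.0226 -0.0106] F [-0.3  1.  -0.3] w 0.0852 q [ 0.743  0.134 -0.52   1.878  0.08   1.124  0.313] qv [-0.012, -0.003, -0.007, 0.016, 0.002, -0.002, -0.007]
```

```bash
python3 -m pendant '4 -1 0 0;4 0 0 0;0 0 0 0;0 0 0 0' >/dev/null; python3 st.py;python3 -m pendant '-4 1 0 0;-4 0 0 0;0 0 0 0;0 0 0 0' >/dev/null; python3 st.py
```

```text
5.47 [ 0.5335 -0.1681  0.2977] yaw 6.8 tilt [ 0.0154 -0.0094] F [-0.8 -0.5 -0.6] w 0.0852 q [ 0.639  0.266 -0.542  1.738  0.157  1.162  0.171] qv [-0.043, 0.072, -0.008, -0.036, 0.013, -0.024, -0.027]
5.8 [ 0.4502 -0.1845  0.2892] yaw 7.2 tilt [ 0.0054 -0.002 ] F [0.3 0.2 0.4] w 0.0854 q [ 0.749  0.145 -0.535  1.895  0.083  1.117  0.307] qv [0.036, -0.045, 0.011, 0.093, -0.01, 0.012, 0.026]
```

```bash
python3 -m pendant '0 0.2 1 0.5;0 0.2 2 0.4;0 0.2 3.5 0;0 0.2 3.5 0;0 0.1 3.5 0;0 0.1 2.5 0;0 0 1.2 0;0 0 .5 0' >/dev/null; python3 st.py; python3 plan.py .4543 -.1953 .04 6.3 1
```

```text
6.47 [ 0.4561 -0.1932  0.1016] yaw 6.2 tilt [ 0.0116 -0.0014] F [-0.4  0.5  0.3] w 0.0854 q [ 0.673  0.397 -0.477  2.075  0.271  0.717  0.133] qv [-0.058, 0.135, 0.048, 0.05, 0.088, -0.144, -0.081]
clk 6.47 pos [ 0.4561 -0.1932  0.1016] yaw 6.2 F [-0.4  0.5  0.3] w 0.0854 tilt [ 0.0116 -0.0014] d [ -1.8  -2.1 -61.6] n 7
-0.0 0.0 0.9 -0.0; -0.0 0.0 0.9 -0.0; -0.0 0.0 0.9 -0.0; -0.0 0.0 0.9 -0.0; -0.0 0.0 0.9 -0.0; -0.0 0.0 0.9 -0.0; -0.0 0.0 0.9 -0.0;
```

```bash
python3 -m pendant '-0.1 0.1 1.5 0;-0.1 0.1 1 0;0 0 .5 0;0 0 0.2 0;0 0 0 0' >/dev/null; python3 st.py; python3 plan.py .4543 -.1953 .042 6.3 1
```

```text
6.88 [ 0.4558 -0.1934  0.0656] yaw 6.4 tilt [0.0103 0.0017] F [0.5 0.2 0.1] w 0.0855 q [ 0.648  0.457 -0.449  2.095  0.317  0.645  0.096] qv [-0.001, -0.001, -0.003, -0.008, -0.001, 0.003, -0.001]
clk 6.88 pos [ 0.4558 -0.1934  0.0656] yaw 6.4 F [0.5 0.2 0.1] w 0.0855 tilt [0.0103 0.0017] d [ -1.5  -1.9 -23.6] n 3
-0.1 0.1 0.8 0.0; -0.1 0.1 0.8 0.0; -0.1 0.1 0.8 0.0;
```

```bash
python3 -m pendant '-0.2 0.3 1 0;-0.1 0.1 1 0;0 0 .4 0;0 0 0 0;0 0 0 0' >/dev/null; python3 st.py; python3 look.py wrist w5; python3 look.py side s2 200 400 80 240 4
```

```text
7.3 [ 0.4552 -0.199   0.0412] yaw 6.3 tilt [ 0.0146 -0.0003] F [-0.3 -0.1  1. ] w 0.0854 q [ 0.635  0.497 -0.422  2.107  0.353  0.59   0.075] qv [-0.001, 0.008, 0.004, 0.004, 0.006, -0.006, -0.004]
```

View pics/w5.png

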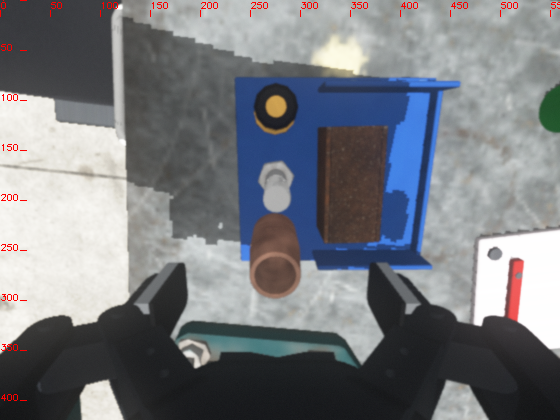

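View pics/s2.png

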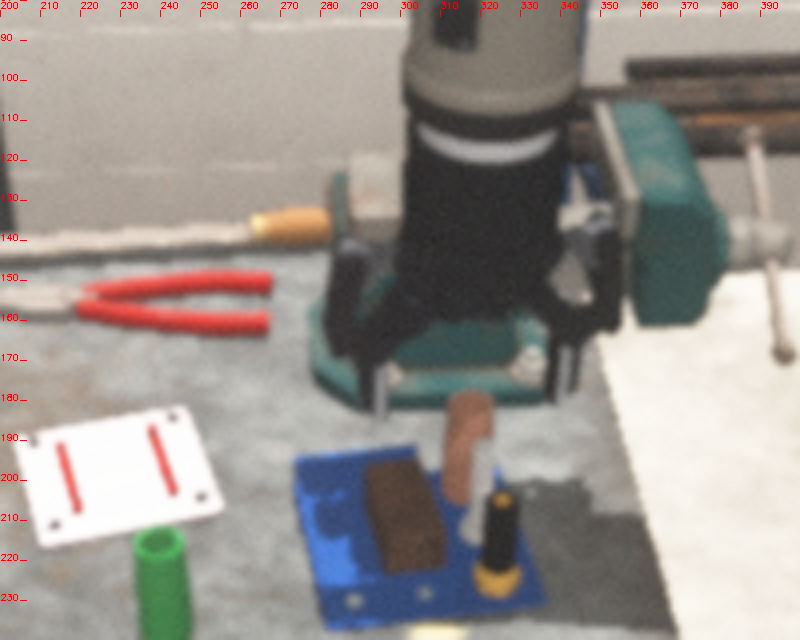

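```bash
python3 - <<'E'
from wm import *
for n,p,z in(('diff',(276,106),.057),('bolt',(277,197),.062),('noz',(275.5,272),.061)): print(n,W('w5',p,z).round(4))
print(fit([(.015,.03),(.015,-.03),(-.015,-.03),(-.015,.03)],[W('w5',p,.033) for p in[(387,127),(381,242),(325,242),(327,127)]]))
E
python3 look.py wrist w6 235 315 90 300 3
```

```text
diff [ 0.4468 -0.1236  0.057 ]
bolt [ 0.4511 -0.1591  0.062 ]
noz [ 0.4542 -0.1935  0.061 ]
(array([ 0.49101001, -0.15637827]), np.float64(0.13806660524284967), array([[-0.6, -0.9],
       [ 0.3, -0. ],
       [ 0.1,  1. ],
       [ 0.3,  0. ]]))
```

View pics/w6.png

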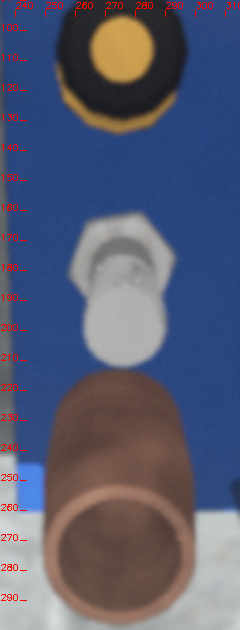

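```bash
python3 -m pendant '-0.05 -0.3 0.2 0;0 -0.1 0.1 0;0 0 0 0;0 0 0 0' >/dev/null; python3 st.py; python3 -m pendant '0 0 0 0;0 0 0 0;0 0 0 0;0 0 0 0;0 0 0 0;0 0 0 0;0 0 0 0;0 0 0 0' 255 40;python3 st.py
```

```text
7.78 [ 0.4552 -0.1946  0.0392] yaw 6.3 tilt [ 0.0169 -0.0011] F [-0.2 -1.5 -0.9] w 0.0855 q [ 0.625  0.498 -0.42   2.113  0.357  0.58   0.063] qv [-0.005, -0.003, -0.001, 0.001, 0.001, -0.003, -0.002]
clock: 8.45
tcp_pos: [0.4553, -0.1948, 0.0396]
orientation: [3.134, 0.174, 0.027]
contact_force: [-0.5, -0.1, 1.9]
grip_width: 0.0236
8.45 [ 0.4553 -0.1948  0.0396] yaw 6.3 tilt [ 0.0172 -0.0015] F [-0.5 -0.1  1.9] w 0.0236 q [ 0.625  0.497 -0.42   2.113  0.357  0.581  0.063] qv [0.0, -0.0, -0.0, -0.001, -0.001, 0.002, -0.0]
```

```bash
python3 look.py wrist w7; python3 look.py side s3 260 400 100 240 4
```

```text
(no output)
```

View pics/w7.png

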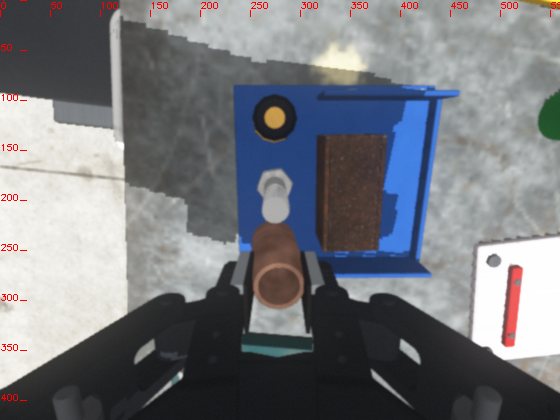

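View pics/s3.png

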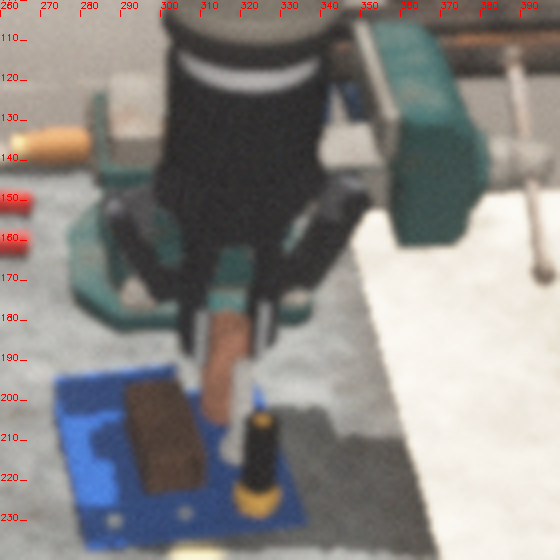

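```bash
python3 -m pendant '0 0 -.5 0;0 0 -1 0;0 0 -2 0;0 0 -2.5 0;0 0 -2 0;0 0 -1 0;0 0 -.5 0;0 0 0 0'  >/dev/null;python3 st.py; python3 plan.py .578 -.0274 .13 -2 3
```

```text
9.22 [ 0.4527 -0.1939  0.1413] yaw 6.4 tilt [ 0.0155 -0.0004] F [ 0.3  0.3 -0.6] w 0.0233 q [ 0.711  0.331 -0.508  2.053  0.22   0.793  0.186] qv [0.001, -0.009, 0.004, 0.007, -0.001, -0.007, 0.0]
clk 9.22 pos [ 0.4527 -0.1939  0.1413] yaw 6.4 F [ 0.3  0.3 -0.6] w 0.0233 tilt [ 0.0155 -0.0004] d [125.3 166.5 -11.3] n 7
2.0 -2.2 0.2 1.2; 2.0 -2.2 0.2 1.2; 2.0 -2.2 0.2 1.2; 1.9 -2.3 0.2 1.2; 1.9 -2.3 0.2 1.2; 1.8 -2.4 0.2 1.2; 1.8 -2.4 0.2 1.2;
```

```bash
python3 -m pendant '1 -1.1 0 0.6;2 -2.2 0 1.2;2.4 -2.8 0.2 1.6;2.4 -2.9 0.2 1.6;2.2 -2.8 0.2 1.6;1.6 -2.2 0.2 1.2;.9 -1.3 .1 .6;.4 -.6 0 0'  >/dev/null;python3 st.py; python3 plan.py .578 -.0274 .10 -2 3
```

```text
9.88 [ 0.5742 -0.027   0.1252] yaw -3.0 tilt [ 0.0042 -0.0017] F [ 0.2 -0.6 -1.1] w 0.0236 q [ 0.313  0.48  -0.483  1.871  0.291  0.855 -0.369] qv [-0.163, 0.092, 0.009, -0.107, 0.03, 0.052, -0.125]
clk 9.88 pos [ 0.5742 -0.027   0.1252] yaw -3.0 F [ 0.2 -0.6 -1.1] w 0.0236 tilt [ 0.0042 -0.0017] d [  3.8  -0.4 -25.2] n 1
0.4 0.0 2.5 -1.0;
```

```bash
python3 -m pendant '0 0.2 1 -.4;0 0.2 2 -.4;0 0 2 0;0 0 1.4 0;0 0 .7 0;0 0 .3 0;0 0 0 0;0 0 0 0'  >/dev/null;python3 st.py; python3 plan.py .578 -.0274 .0386 -2 3
```

```text
10.55 [ 0.5698 -0.0368  0.0424] yaw -2.1 tilt [-0.0021 -0.0037] F [ 0.6  0.9 -0.4] w 0.0232 q [ 0.286  0.593 -0.433  1.921  0.374  0.709 -0.406] qv [0.012, -0.002, 0.001, 0.003, 0.001, -0.004, 0.005]
clk 10.55 pos [ 0.5698 -0.0368  0.0424] yaw -2.1 F [ 0.6  0.9 -0.4] w 0.0232 tilt [-0.0021 -0.0037] d [ 8.2  9.4 -3.8] n 1
0.8 -1.0 0.4 -0.1;
```

```bash
python3 -m pendant '0.4 -0.5 0 0;0.3 -0.3 0 0;0.1 -0.1 0 0;0 0 0 0;0 0 0.1 0;0 0 .1 0;0 0 0.1 0;0 0 0 0'  >/dev/null;python3 st.py; python3 plan.py .578 -.0274 .0386 -2 3
```

```text
11.22 [ 0.5799 -0.0285  0.0416] yaw -2.1 tilt [ 0.001  -0.0054] F [-0.9 -0.1 -0.1] w 0.0237 q [ 0.266  0.604 -0.429  1.901  0.377  0.716 -0.421] qv [0.0, -0.003, 0.001, 0.001, 0.0, 0.003, -0.001]
clk 11.22 pos [ 0.5799 -0.0285  0.0416] yaw -2.1 F [-0.9 -0.1 -0.1] w 0.0237 tilt [ 0.001  -0.0054] d [-1.9  1.1 -3. ] n 1
-0.2 -0.1 0.3 -0.1;
```

```bash
for k in 1 2; do python3 -m pendant '0 0 0.2 0;0 0 .2 0;0 0 0 0;0 0 0 0'  >/dev/null;python3 st.py; done
```

```text
11.55 [ 0.5801 -0.0286  0.0388] yaw -2.1 tilt [ 0.0012 -0.0062] F [-0.5  0.3  0.9] w 0.0232 q [ 0.264  0.608 -0.427  1.902  0.381  0.711 -0.425] qv [-0.001, -0.002, 0.001, -0.001, -0.001, 0.003, -0.001]
11.88 [ 0.5808 -0.0284  0.0392] yaw -2.1 tilt [ 0.0027 -0.0085] F [ 0.6  0.4 -0.5] w 0.0232 q [ 0.261  0.607 -0.425  1.901  0.383  0.711 -0.428] qv [-0.001, -0.005, 0.001, 0.002, -0.002, 0.005, -0.001]
```

```bash
python3 -m pendant '0 0 0 0;0 0 0 0;0 0 0 0;0 0 0 0;0 0 0 0;0 0 0 0;0 0 0 0' 0;python3 st.py; python3 look.py wrist w8;python3 look.py side s4 200 400 130 320 4
```

```text
clock: 12.47
tcp_pos: [0.5804, -0.0287, 0.0376]
orientation: [3.133, -0.059, 0.003]
contact_force: [-0.3, 0.6, 0.4]
grip_width: 0.0853
12.47 [ 0.5804 -0.0287  0.0376] yaw -2.2 tilt [ 0.0015 -0.008 ] F [-0.3  0.6  0.4] w 0.0853 q [ 0.261  0.61  -0.424  1.902  0.384  0.709 -0.428] qv [-0.0, 0.001, 0.001, -0.001, 0.0, -0.0, 0.002]
```

View pics/w8.png

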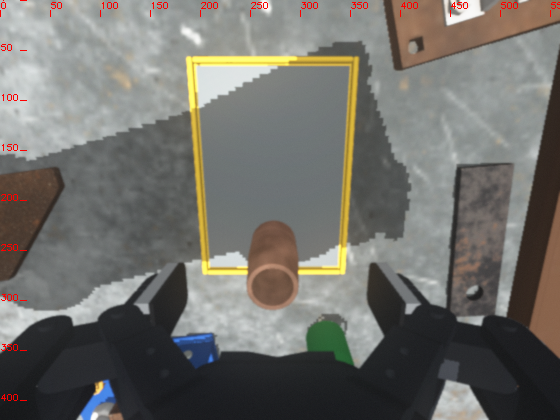

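View pics/s4.png

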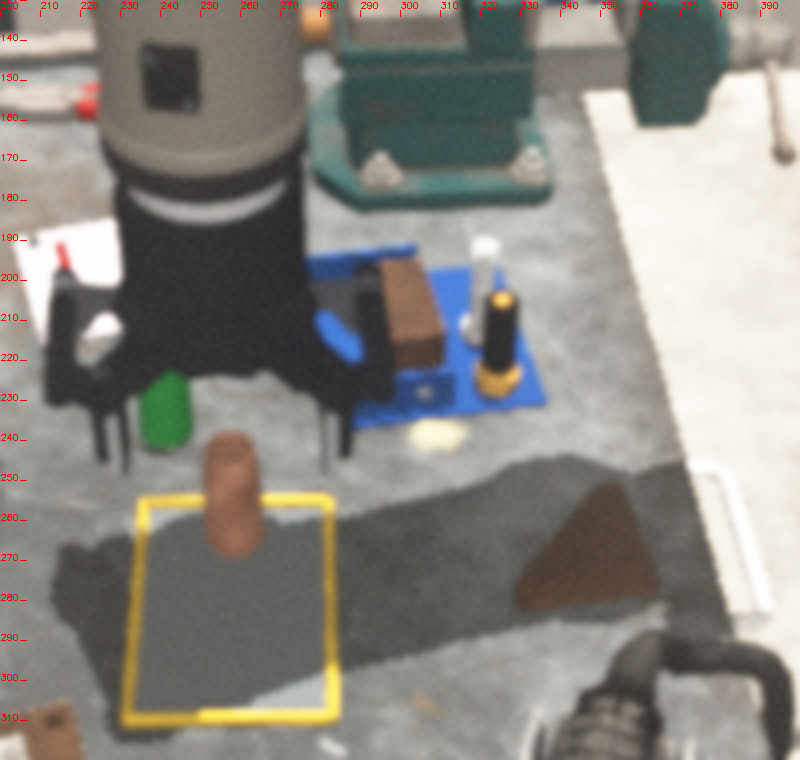

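Nozzle stands in the tray. Next the bolt.

```bash
python3 -m pendant '0 0 -.8 0;0 0 -2 0;0 0 -2.5 0;0 0 -2 0;0 0 -1 0;-1 1 -.4 -1;-2 2 0 -1;-3 3 0 -1.5'  >/dev/null; python3 plan.py .4507 -.1595 .12 6.3 3
```

```text
clk 13.23 pos [ 0.5244 -0.0797  0.1325] yaw 2.1 F [ 0.4 -0.9  0.1] w 0.0854 tilt [ 0.0092 -0.0024] d [-73.7 -79.8 -12.5] n 4
-1.9 1.9 0.3 -1.0; -1.9 1.9 0.3 -1.0; -2.0 1.9 0.3 -1.0; -2.0 1.8 0.3 -1.0;
```

```bash
python3 -m pendant '-2.6 2.6 .1 -1.5;-2 2 .2 -1.3;-1.1 1 .3 -.6;-.4 .4 .3 0;0 0 0 0;0 0 0 0'  >/dev/null; python3 st.py; python3 plan.py .4507 -.1595 .07 6.3 2
```

```text
13.73 [ 0.4584 -0.1519  0.1238] yaw 5.3 tilt [ 0.0066 -0.0072] F [-0.5  0.3  0.2] w 0.0851 q [ 0.622  0.349 -0.514  2.083  0.255  0.761  0.04 ] qv [-0.0, 0.001, 0.001, 0.0, -0.003, -0.004, -0.006]
clk 13.73 pos [ 0.4584 -0.1519  0.1238] yaw 5.3 F [-0.5  0.3  0.2] w 0.0851 tilt [ 0.0066 -0.0072] d [ -7.7  -7.6 -53.8] n 3
-0.3 0.2 1.8 -0.3; -0.3 0.2 1.8 -0.3; -0.3 0.2 1.8 -0.3;
```

```bash
python3 -m pendant '-.4 .4 1 -.5;-.3 .2 2 -.5;-0.1 0 1.5 0;0 0 1 0;0 0 .4 0;0 0 0 0;0 0 0 0'  >/dev/null; python3 plan.py .4507 -.1595 .039 6.3 1; python3 look.py wrist w9 200 360 90 320 3
```

```text
clk 14.32 pos [ 0.4578 -0.1533  0.0613] yaw 7.0 F [ 0.6 -0.2 -0.2] w 0.0853 tilt [ 0.0126 -0.0041] d [ -7.1  -6.2 -22.3] n 3
-0.3 0.2 0.7 0.2; -0.3 0.2 0.7 0.2; -0.3 0.2 0.7 0.2;
```

View pics/w9.png

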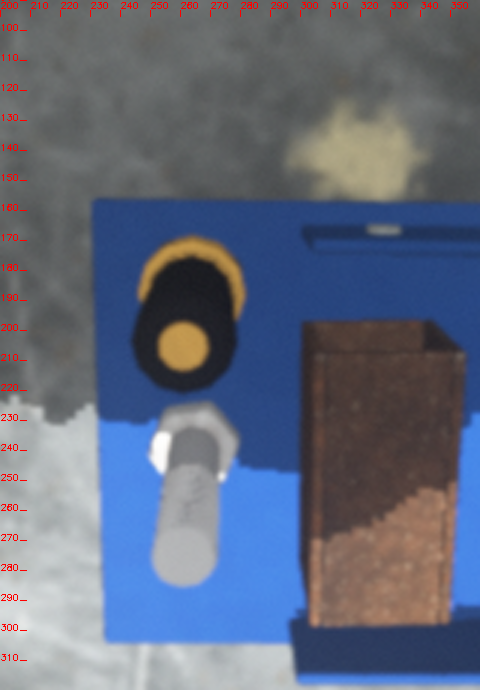

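```bash
python3 - <<'E'
from wm import *
for n,p,z in(('diff',(261,205.3),.057),('bolt',(261.7,275),.062)): print(n,W('w9',p,z).round(4))
E
python3 -m pendant '-.5 .3 0 0.3;-.3 .2 0 0.3;-0.1 0.1 0 0;0 0 0 0;0 0 0 0'  >/dev/null; python3 plan.py .4507 -.1595 .039 6.3 1
```

```text
diff [ 0.4468 -0.1241  0.057 ]
bolt [ 0.4511 -0.1598  0.062 ]
clk 14.78 pos [ 0.4505 -0.1616  0.0637] yaw 6.3 F [0.3 0.4 0.6] w 0.0853 tilt [ 0.0169 -0.0059] d [  0.2   2.1 -24.7] n 3
0.0 -0.1 0.8 0.0; 0.0 -0.1 0.8 0.0; 0.0 -0.1 0.8 0.0;
```

```bash
python3 -m pendant '0 -.1 1 0;0 -.1 1 0;0 0 .5 0;0 0 0.1 0;0 0 0 0;0 0 0 0'  >/dev/null; python3 plan.py .4511 -.1598 .039 6.3 1
```

```text
clk 15.28 pos [ 0.4505 -0.1595  0.0344] yaw 6.3 F [-0.5  0.4  0.3] w 0.0855 tilt [ 0.0164 -0.0056] d [ 0.6 -0.3  4.6] n 1
0.1 0.0 -0.5 0.0;
```

```bash
python3 -m pendant '0 0 -.4 0;0 0 -.2 0;0 0 0 0;0 0 0 0'  >/dev/null; python3 st.py;  python3 -m pendant '0 0 0 0;0 0 0 0;0 0 0 0;0 0 0 0;0 0 0 0;0 0 0 0;0 0 0 0;0 0 0 0' 255 40 >/dev/null;python3 st.py;python3 look.py wrist w10;
```

```text
15.62 [ 0.4509 -0.1592  0.0414] yaw 6.3 tilt [ 0.0169 -0.0056] F [ 0.6 -0.2  0.2] w 0.0856 q [ 0.575  0.477 -0.443  2.151  0.379  0.569 -0.033] qv [0.004, -0.011, -0.003, -0.001, -0.005, 0.004, 0.003]
16.28 [ 0.4513 -0.1596  0.0421] yaw 6.3 tilt [ 0.0183 -0.0063] F [ 0.5 -0.2  0.3] w 0.01 q [ 0.576  0.475 -0.443  2.15   0.378  0.569 -0.033] qv [0.0, -0.0, -0.0, -0.001, -0.002, 0.004, -0.001]
```

View pics/w10.png

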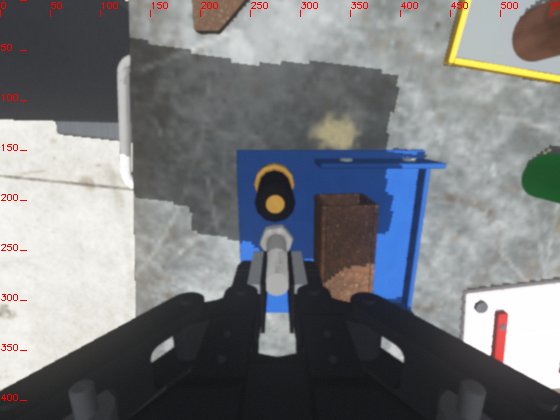

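```bash
python3 -m pendant '0 0 -.5 0;0 0 -1 0;0 0 -2 0;0 0 -2.5 0;0 0 -2 0;0 0 -1 0;0 0 -.5 0;0 0 0 0'  >/dev/null;python3 plan.py .5793 .0126 .13 -2 3
```

```text
clk 17.0 pos [ 0.4483 -0.1579  0.1446] yaw 6.4 F [-0.5  0.2 -1.9] w 0.0102 tilt [ 0.0162 -0.005 ] d [131.  170.5 -14.6] n 8
1.9 -1.9 0.2 1.1; 1.8 -2.0 0.2 1.1; 1.8 -2.0 0.2 1.1; 1.8 -2.0 0.2 1.1; 1.7 -2.1 0.2 1.1; 1.7 -2.1 0.2 1.1; 1.6 -2.1 0.2 1.1; 1.6 -2.2 0.2 1.1;
```

```bash
python3 -m pendant '1 -1.1 0 0.6;2 -2.2 0 1.2;2.4 -2.8 0.2 1.6;2.4 -2.9 0.2 1.6;2.2 -2.8 0.2 1.6;1.8 -2.3 0.2 1;1 -1.4 .1 .4;.4 -.6 0 0'  >/dev/null;python3 plan.py .5793 .0126 .10 -2 3; python3 -m pendant '.1 -.1 0 0;0 0 0 0;0 0 0 0' > /dev/null; python3 plan.py .5793 .0126 .10 -2 3
```

```text
clk 17.67 pos [0.5737 0.0111 0.1313] yaw -2.6 F [ 0.2 -0.2 -0.5] w 0.0104 tilt [ 0.0079 -0.0072] d [  5.6   1.5 -31.3] n 2
0.3 -0.1 1.6 -0.3; 0.3 -0.1 1.6 -0.3; 
clk 17.92 pos [0.5734 0.0129 0.1294] yaw -2.4 F [-0.4 -0.3 -1.1] w 0.0099 tilt [ 0.004  -0.0069] d [  5.9  -0.3 -29.4] n 1
0.6 0.0 2.9 -0.4;
```

```bash
python3 -m pendant '.2 0 1 0;.2 0 2 0;.2 0 2 0;0.1 0 1.4 0;0 0 .7 0;0 0 .3 0;0 0 0 0;0 0 0 0'  >/dev/null;python3 plan.py .5793 .0126 .0411 -2 3
```

```text
clk 18.58 pos [ 5.774e-01 -5.000e-04  5.050e-02] yaw -3.2 F [-0.2  0.5 -0.2] w 0.0103 tilt [ 0.002  -0.0134] d [ 1.9 13.1 -9.4] n 1
0.1 -1.3 0.9 -1.2;
```

```bash
python3 -m pendant '0.1 -0.6 0 -.5;0.1 -0.4 0.1 -.4;0 -0.2 .3 0;0 0 .2 0;0 0 0.1 0;0 0 0 0'  >/dev/null;python3 plan.py .5793 .0126 .0411 -2 3
```

```text
clk 19.08 pos [0.5824 0.0133 0.046 ] yaw -2.1 F [ 0.1  0.5 -0.1] w 0.0104 tilt [ 0.0077 -0.0129] d [-3.1 -0.7 -4.9] n 1
-0.3 0.1 0.5 -0.1;
```

```bash
for k in 1 2; do python3 -m pendant '0 0 .2 0;0 0 .2 0;0 0 0 0;0 0 0 0'  >/dev/null;python3 st.py;done;python3 look.py side s5 200 400 130 320 4
```

```text
19.42 [0.5825 0.0132 0.0416] yaw -2.1 tilt [ 0.0078 -0.0131] F [ 0.1  0.1 -1.1] w 0.0104 q [ 0.206  0.608 -0.451  1.9    0.411  0.719 -0.524] qv [0.001, 0.006, 0.002, 0.003, 0.0, -0.004, -0.003]
19.75 [0.5843 0.0134 0.0423] yaw -2.2 tilt [ 0.0113 -0.0148] F [ 1.  -0.9 -0.1] w 0.0102 q [ 0.204  0.608 -0.449  1.898  0.413  0.718 -0.527] qv [-0.0, -0.007, 0.001, 0.001, -0.003, 0.005, 0.0]
```

View pics/s5.png

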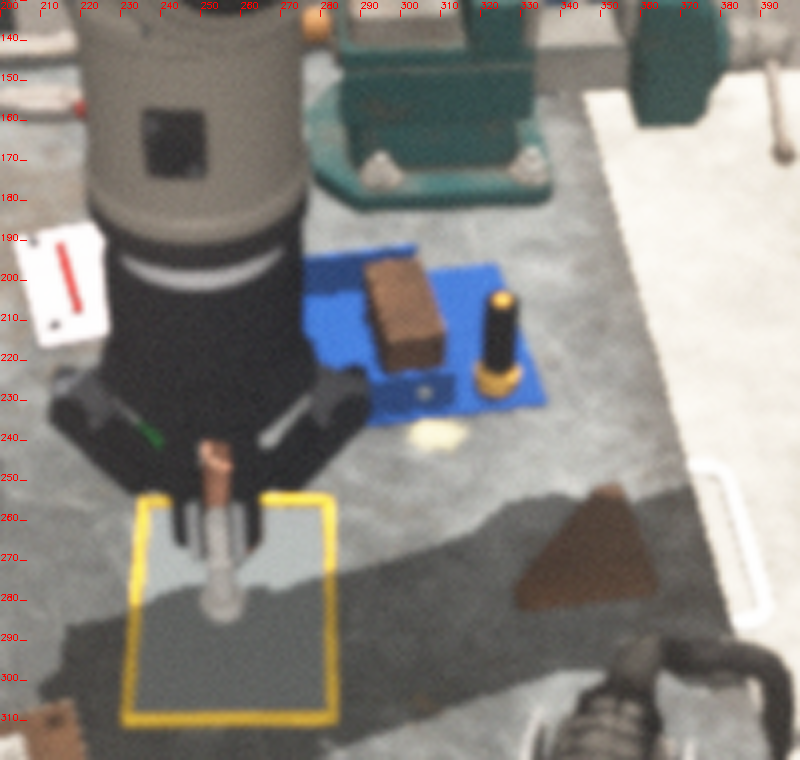

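```bash
python3 -m pendant '0 0 0 0;0 0 0 0;0 0 0 0;0 0 0 0;0 0 0 0;0 0 0 0;0 0 0 0' 0 >/dev/null;python3 st.py; python3 look.py wrist w11
```

```text
20.38 [0.5839 0.0129 0.0411] yaw -2.2 tilt [ 0.01   -0.0146] F [1.2 0.  0.2] w 0.0854 q [ 0.204  0.61  -0.449  1.898  0.413  0.717 -0.527] qv [0.002, 0.004, 0.002, 0.002, -0.001, -0.002, 0.001]
```

View pics/w11.png

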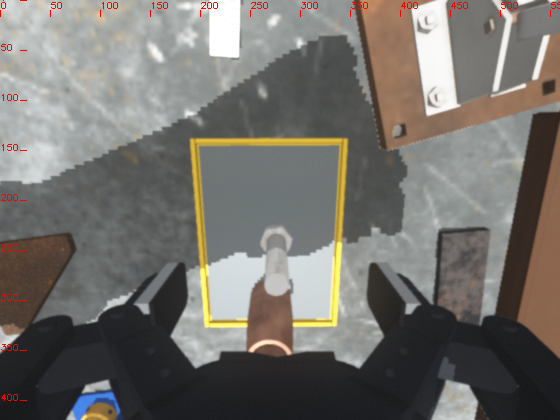

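Bolt stands. Now the diffuser.

```bash
python3 -m pendant '0 0 -.8 0;0 0 -2 0;0 0 -2.5 0;0 0 -2 0;0 0 -1 0;-1 1 -.4 -1;-2 2 0 -1;-3 3 0 -1.5'  >/dev/null; python3 plan.py .4467 -.1241 .13 6.3 3
```

```text
clk 21.1 pos [ 0.5266 -0.0375  0.1357] yaw 2.0 F [ 0.8 -1.4  0.1] w 0.0852 tilt [ 0.0173 -0.0083] d [-79.9 -86.6  -5.7] n 4
-2.1 2.1 0.1 -1.1; -2.1 2.1 0.1 -1.1; -2.1 2.0 0.1 -1.1; -2.2 2.0 0.1 -1.1;
```

```bash
python3 -m pendant '-3.3 3 0 -1.5;-2.6 2.4 0 -1.5;-1.4 1.2 0 -1;-.5 .5 0 0;0 0 0 0;0 0 0 0'  >/dev/null; python3 plan.py .4467 -.1241 .07 6.3 2
```

```text
clk 21.6 pos [ 0.4438 -0.1213  0.1357] yaw 5.8 F [0.4 0.3 0.7] w 0.085 tilt [ 0.0146 -0.0129] d [  2.9  -2.8 -65.7] n 4
0.1 0.1 1.6 -0.1; 0.1 0.1 1.6 -0.1; 0.1 0.1 1.6 -0.1; 0.1 0.1 1.6 -0.1;
```

```bash
python3 -m pendant '4 -1 0 0;4 0 0 0;0 0 0 0;0 0 0 0;-4 1 0 0;-4 0 0 0;0 0 0 0;0 0 0 0' >/dev/null; python3 plan.py .4467 -.1241 .07 6.3 2
```

```text
clk 22.27 pos [ 0.4513 -0.1092  0.1337] yaw 6.5 F [ 0.8 -0.4 -0.6] w 0.0852 tilt [ 0.0179 -0.0055] d [ -4.6 -14.9 -63.7] n 4
-0.2 0.4 1.6 0.0; -0.2 0.4 1.6 0.0; -0.2 0.4 1.6 0.0; -0.2 0.4 1.6 0.0;
```

```bash
python3 -m pendant '-.2 .6 0.5 0;-.1 .5 1 0;0 .2 1.5 0;0 0 1.2 0;0 0 .8 0;0 0 .3 0;0 0 0 0;0 0 0 0'  >/dev/null; python3 plan.py .4467 -.1241 .039 6.3 1
```

```text
clk 22.93 pos [ 0.456  -0.1225  0.076 ] yaw 6.7 F [-1.   0.3 -0.1] w 0.0855 tilt [ 0.0217 -0.0039] d [ -9.3  -1.6 -37. ] n 4
-0.2 0.0 0.9 0.1; -0.2 0.0 0.9 0.1; -0.2 0.0 0.9 0.1; -0.2 0.0 0.9 0.1;
```

```bash
python3 -m pendant '-.5 .0 0 0.3;-.4 .1 0.5 0.2;-0.1 0 .8 0;0 0 1 0;0 0 .6 0;0 0 .3 0;0 0 0 0;0 0 0 0'  >/dev/null; python3 plan.py .4467 -.1241 .038 6.3 1
```

```text
clk 23.6 pos [ 0.4469 -0.1252  0.0415] yaw 6.1 F [-0.6  0.3 -0.5] w 0.0856 tilt [ 0.024  -0.0046] d [-0.2  1.1 -3.5] n 1
-0.0 -0.1 0.3 -0.2;
```

```bash
python3 -m pendant '0 -.1 .3 0;0 0 .2 0;0 0 0 0;0 0 0 0'  >/dev/null; python3 st.py;  python3 -m pendant '0 0 0 0;0 0 0 0;0 0 0 0;0 0 0 0;0 0 0 0;0 0 0 0;0 0 0 0;0 0 0 0' 255 40 >/dev/null;python3 st.py;python3 look.py wrist w12;
```

```text
23.93 [ 0.4476 -0.1239  0.0363] yaw 6.1 tilt [ 0.0249 -0.0046] F [0.1 0.4 0. ] w 0.0856 q [ 0.523  0.472 -0.463  2.188  0.412  0.538 -0.142] qv [-0.0, 0.003, 0.004, -0.0, 0.002, -0.003, -0.002]
24.6 [ 0.4481 -0.1241  0.0369] yaw 6.1 tilt [ 0.0262 -0.005 ] F [ 0.4  0.2 -0.7] w 0.0162 q [ 0.523  0.47  -0.464  2.187  0.411  0.538 -0.142] qv [0.001, 0.001, -0.0, 0.002, 0.0, -0.001, 0.001]
```

View pics/w12.png

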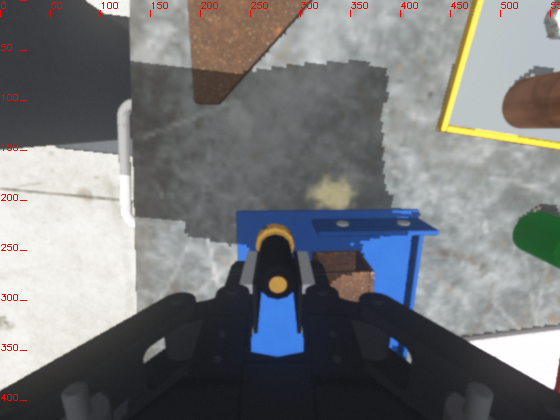

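```bash
python3 -m pendant '0 0 -.5 0;0 0 -1 0;0 0 -2 0;0 0 -2.5 0;0 0 -2 0;0 0 -1.2 0;0 0 -.6 0;0 0 0 0'  >/dev/null;python3 plan.py .5807 .0536 .14 -2 3
```

```text
clk 25.32 pos [ 0.444  -0.1225  0.1427] yaw 6.2 F [ 0.8 -0.7 -0.4] w 0.0161 tilt [ 0.0238 -0.0041] d [136.7 176.1  -2.7] n 8
1.9 -2.0 0.0 1.0; 1.9 -2.0 0.0 1.0; 1.9 -2.1 0.0 1.0; 1.8 -2.1 0.0 1.0; 1.8 -2.1 0.0 1.0; 1.8 -2.2 0.0 1.0; 1.7 -2.2 0.0 1.0; 1.7 -2.2 0.0 1.0;
```

```bash
python3 -m pendant '1 -1.1 0 0.6;2 -2.2 0 1.2;2.5 -2.8 0 1.6;2.5 -2.9 0 1.6;2.3 -2.8 0 1.6;1.8 -2.4 0 1;1 -1.5 0 .2;.4 -.6 0 0'  >/dev/null;python3 -m pendant '.2 -.1 0 0;0 0 0 0;0 0 0 0' > /dev/null; python3 plan.py .5807 .0536 .10 -2 3
```

```text
clk 26.23 pos [0.5735 0.0496 0.1374] yaw -2.4 F [-0.2 -0.1 -1.3] w 0.0163 tilt [ 0.0109 -0.0073] d [  7.2   4.  -37.4] n 2
0.4 -0.2 1.9 -0.2; 0.4 -0.2 1.9 -0.2;
```

```bash
python3 -m pendant '.3 -.3 1 0;.3 -.3 2 0;.2 -.3 2 0;0.1 -.2 1.6 0;0 -.1 .8 0;0 0 .3 0;0 0 0 0;0 0 0 0'  >/dev/null;python3 plan.py .5807 .0536 .0357 -2 3
```

```text
clk 26.9 pos [0.5813 0.0492 0.0548] yaw -3.1 F [ 0.1  0.1 -0.1] w 0.0163 tilt [ 0.0084 -0.0142] d [ -0.6   4.4 -19.1] n 1
-0.1 -0.4 1.9 -1.1;
```

```bash
python3 -m pendant '0 -.3 .4 -.4;0 -.2 .6 -.4;0 -.1 .4 0;0 0 .2 0;0 0 0 0;0 0 0 0'  >/dev/null;python3 plan.py .5807 .0536 .0357 -2 3
```

```text
clk 27.4 pos [0.5836 0.0554 0.04  ] yaw -2.3 F [-0.4  0.9 -0.4] w 0.0163 tilt [ 0.0134 -0.0139] d [-2.9 -1.8 -4.3] n 1
-0.3 0.2 0.4 -0.3;
```

```bash
for k in 1 2; do python3 -m pendant '0 0 .2 0;0 0 .2 0;0 0 0 0;0 0 0 0'  >/dev/null;python3 st.py;done;python3 look.py side s6 180 380 140 320 4
```

```text
27.73 [0.5842 0.0554 0.0361] yaw -2.3 tilt [ 0.0143 -0.0138] F [ 0.7 -0.2 -1.1] w 0.0161 q [ 0.149  0.625 -0.473  1.895  0.446  0.716 -0.627] qv [-0.001, 0.001, 0.001, 0.001, 0.003, -0.002, -0.001]
28.07 [0.5852 0.0561 0.0373] yaw -2.3 tilt [ 0.0167 -0.0159] F [-1.1  0.1 -0.2] w 0.0159 q [ 0.146  0.623 -0.472  1.894  0.447  0.717 -0.63 ] qv [0.0, -0.007, -0.0, 0.001, -0.003, 0.008, -0.0]
```

View pics/s6.png

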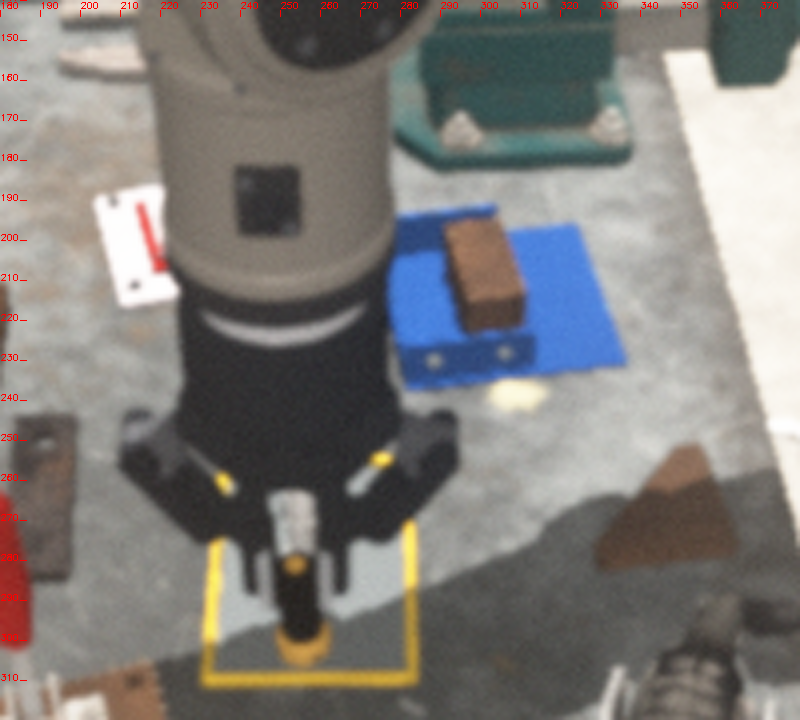

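```bash
python3 -m pendant '0 0 0 0;0 0 0 0;0 0 0 0;0 0 0 0;0 0 0 0;0 0 0 0;0 0 0 0' 0 >/dev/null;python3 -m pendant '0 0 -.8 0;0 0 -2 0;0 0 -2.5 0;0 0 -2 0;0 0 -1.5 0;-.6 1 -.6 -1;-1.2 2 0 -1;-1.8 3 0 -1.5'  >/dev/null; python3 plan.py .4905 -.105 .14 6.4 3;python3 look.py wrist w13
```

```text
clk 29.37 pos [0.549  0.0055 0.1393] yaw 1.9 F [0.9 0.  0.3] w 0.0855 tilt [ 0.0208 -0.0095] d [ -58.5 -110.5    0.7] n 5
-1.2 2.2 -0.0 -0.9; -1.3 2.1 -0.0 -0.9; -1.3 2.1 -0.0 -0.9; -1.3 2.1 -0.0 -0.9; -1.4 2.1 -0.0 -0.9;
```

View pics/w13.png

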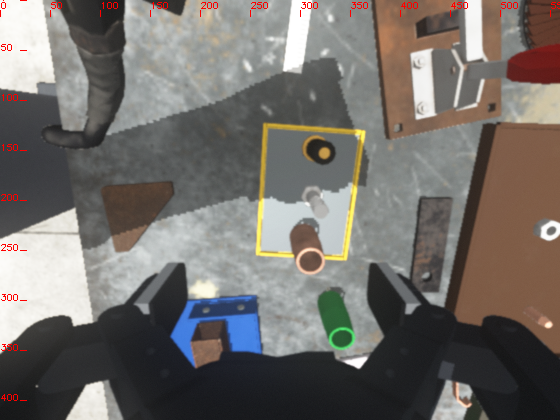

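All three stand in the tray (tops at (323,153), (319,207), (310,260)). Now to the tube.

```bash
python3 -m pendant '-2 3 0 -1.5;-1.8 2.8 0 -1.5;-1.2 2.2 0 -.6;-.7 1.4 0 0;-.2 .5 0 0;0 0 0 0;0 0 0 0' 85 >/dev/null; python3 plan.py .4905 -.156 .07 6.5 3;python3 look.py wrist w14 190 410 140 340 3
```

```text
clk 30.0 pos [ 0.4889 -0.1106  0.1427] yaw 5.1 F [-0.5 -0.6 -0.1] w 0.0571 tilt [ 0.0177 -0.0189] d [  1.6 -45.4 -72.7] n 3
-0.1 1.5 2.4 -0.5; -0.1 1.5 2.4 -0.5; -0.1 1.5 2.4 -0.5;
```

View pics/w14.png

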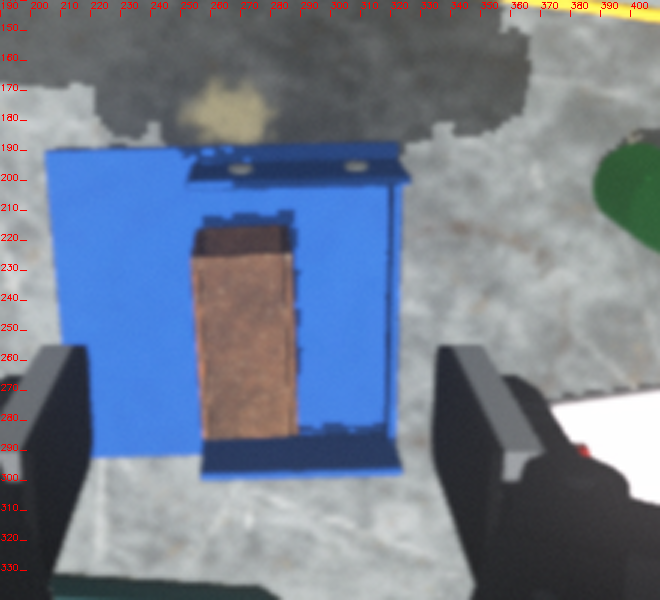

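```bash
python3 - <<'E'
from wm import *
q=[W('w14',p,.033) for p in[(287.3,224.3),(289.3,285),(257.7,285.7),(254,225)]]
print(fit([(.015,.03),(.015,-.03),(-.015,-.03),(-.015,.03)],q))
a,b=W('w14',(205.3,190.3),.003),W('w14',(211.3,255),.003); print(a,np.degrees(np.arctan2(-(b-a)[0]*-1,-(b-a)[1])))
E
```

```text
(array([ 0.49073789, -0.15636383]), np.float64(0.12273067701789053), array([[-0.5, -0.4],
       [-0.1, -0.2],
       [ 0.3,  0.4],
       [ 0.3,  0.2]]))
[ 0.42333571 -0.10790937  0.003     ] 6.347709307481941
```

```bash
python3 -m pendant '0 1 0.3 -.5;0 1.5 1 -.5;0 1.2 1.5 -.5;0 .5 1.8 0;0 0.1 1.2 0;0 0 .6 0;0 0 0 0;0 0 0 0' 120 >/dev/null; python3 plan.py .4907 -.1563 .05 6.7 3;python3 st.py
```

```text
clk 30.72 pos [ 0.5016 -0.1491  0.0772] yaw 7.7 F [ 1.3  0.5 -0.1] w 0.0452 tilt [ 0.0234 -0.0157] d [-10.9  -7.2 -27.2] n 1
-1.2 0.6 2.7 1.0; 
30.72 [ 0.5016 -0.1491  0.0772] yaw 7.7 tilt [ 0.0234 -0.0157] F [ 1.3  0.5 -0.1] w 0.0452 q [ 0.58   0.478 -0.516  2.035  0.384  0.694 -0.048] qv [-0.011, 0.012, -0.007, 0.003, 0.002, 0.002, -0.004]
```

```bash
python3 -m pendant '-.6 .3 0 .5;-.4 .2 0 .4;-.2 .1 .5 0;0 0 1 0;0 0 .8 0;0 0 .3 0;0 0 0 0;0 0 0 0' >/dev/null; python3 plan.py .4907 -.1563 .05 6.7 3
```

```text
clk 31.38 pos [ 0.4913 -0.1566  0.0507] yaw 6.8 F [ 0.7 -0.   0.5] w 0.0452 tilt [ 0.0268 -0.0166] d [-0.6  0.3 -0.7] n 1
-0.1 -0.0 0.1 0.1;
```

```bash
python3 -m pendant '0 0 .6 0;0 0 1 0;0 0 1 0;0 0 .6 0;0 0 .3 0;0 0 0 0;0 0 0 0' >/dev/null; python3 plan.py .4907 -.1563 .013 6.7 3;python3 look.py wrist w15;python3 look.py side s7 220 360 160 260 5
```

```text
clk 31.97 pos [ 0.4925 -0.1567  0.0112] yaw 6.9 F [0.4 0.3 0.5] w 0.0452 tilt [ 0.026  -0.0159] d [-1.8  0.4  1.8] n 1
-0.2 -0.1 -0.2 0.2;
```

View pics/w15.png

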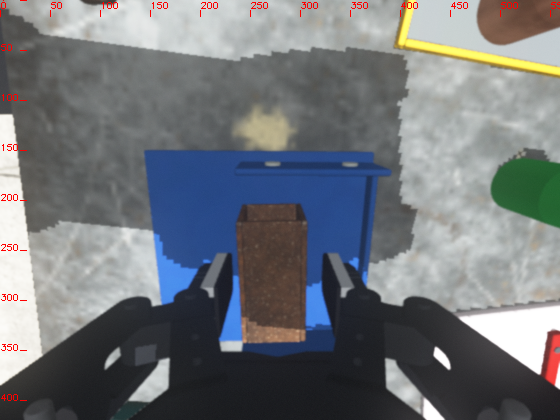

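View pics/s7.png

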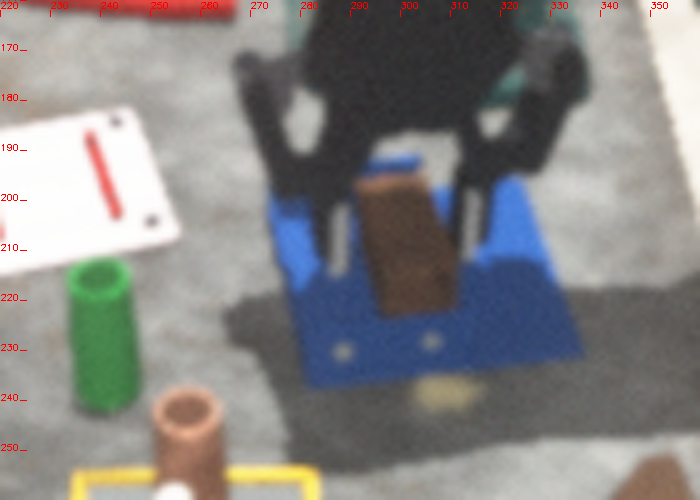

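```bash
python3 -m pendant '-.2 0 -.2 0;0 0 -.1 0;0 0 0 0;0 0 0 0' >/dev/null; python3 st.py; python3 -m pendant '0 0 0 0;0 0 0 0;0 0 0 0;0 0 0 0;0 0 0 0;0 0 0 0' 255 50 >/dev/null; python3 st.py;python3 look.py wrist w16 200 340 180 360 3
```

```text
32.4 [ 0.4912 -0.1573  0.016 ] yaw 6.8 tilt [ 0.0288 -0.0168] F [ 0.3 -0.4 -0.8] w 0.0452 q [ 0.54   0.564 -0.443  2.085  0.473  0.557 -0.125] qv [0.003, -0.01, -0.002, -0.002, -0.005, -0.001, 0.001]
32.9 [ 0.4914 -0.1575  0.0167] yaw 6.8 tilt [ 0.0297 -0.0173] F [0.5 0.6 0.5] w 0.0289 q [ 0.54   0.563 -0.443  2.084  0.473  0.557 -0.125] qv [0.001, 0.001, 0.0, -0.001, 0.0, 0.0, -0.0]
```

View pics/w16.png

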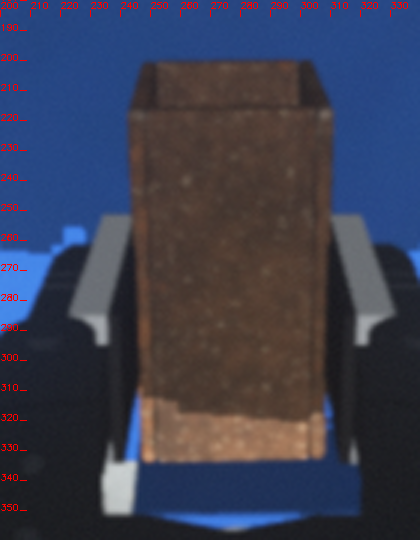

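```bash
python3 -m pendant '0 0 -.5 0;0 0 -1 0;0 0 -2 0;0 0 -2.5 0;0 0 -2 0;0 0 -1.2 0;0 0 -.6 0;0 0 0 0'  >/dev/null;python3 plan.py .639 -.16 .13 13.6 3
```

```text
clk 33.62 pos [ 0.4869 -0.1547  0.1218] yaw 6.9 F [ 0.1 -0.7 -1. ] w 0.0289 tilt [ 0.0267 -0.0162] d [152.1  -5.3   8.2] n 6
2.5 0.4 -0.1 -1.1; 2.5 0.4 -0.1 -1.1; 2.5 0.5 -0.1 -1.1; 2.5 0.5 -0.1 -1.1; 2.5 0.6 -0.1 -1.1; 2.5 0.6 -0.1 -1.1;
```

```bash
python3 -m pendant '1 0.2 0 -.6;2 .4 0 -1;3 .5 -.1 -1.5;3.2 .6 -.2 -1.5;2.8 .6 -.2 -1.2;1.8 .4 -.1 -.8;.9 .2 0 0;.3 0 0 0'  >/dev/null;python3 -m pendant '0 0 0 0;0 0 0 0' >/dev/null; python3 st.py; python3 look.py wrist w17;python3 plan.py .6392 -.2187 .08 13.6 3
```

```text
34.45 [ 0.6445 -0.1569  0.1209] yaw 14.0 tilt [ 0.0129 -0.0149] F [-0.2  1.1 -1.3] w 0.0288 q [ 0.514  0.621 -0.535  1.663  0.391  0.951  0.078] qv [-0.008, 0.021, 0.002, 0.003, 0.001, 0.001, -0.003]
clk 34.5 pos [ 0.6441 -0.1569  0.1208] yaw 14.0 F [-0.8  0.1 -2.3] w 0.0287 tilt [ 0.0125 -0.0149] d [ -4.9 -61.8 -40.8] n 3
-0.7 2.0 1.4 0.1; -0.7 2.0 1.4 0.1; -0.6 2.0 1.4 0.1;
```

View pics/w17.png

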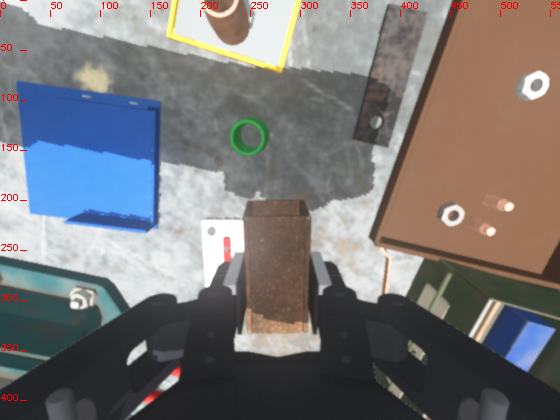

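```bash
python3 -m pendant '-.3 .8 0 0;-.6 1.6 .2 0;-.6 1.8 .5 0;-.4 1.2 .8 .3;-.1 .5 1 .2;0 0 .5 0;0 0 .2 0;0 0 0 0'  >/dev/null;python3 -m pendant '0 0 0 0' >/dev/null; python3 plan.py .6392 -.2187 .05 13.6 3; python3 look.py side s8 180 320 130 250 5;python3 look.py wrist w18;
```

```text
clk 35.25 pos [ 0.6333 -0.2238  0.0862] yaw 13.4 F [ 0.3 -0.8 -0.9] w 0.0286 tilt [ 0.0071 -0.0158] d [  5.9   5.1 -36.2] n 2
0.3 -0.2 1.8 -0.1; 0.3 -0.2 1.8 -0.1;
```

View pics/s8.png

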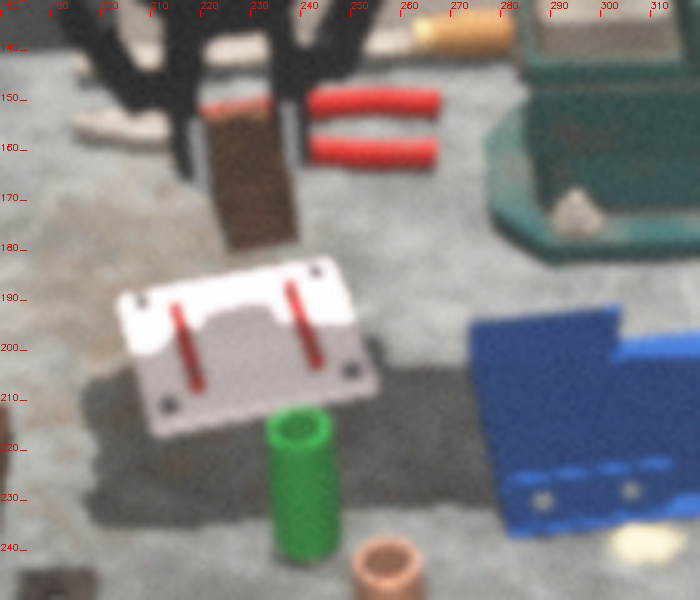

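View pics/w18.png

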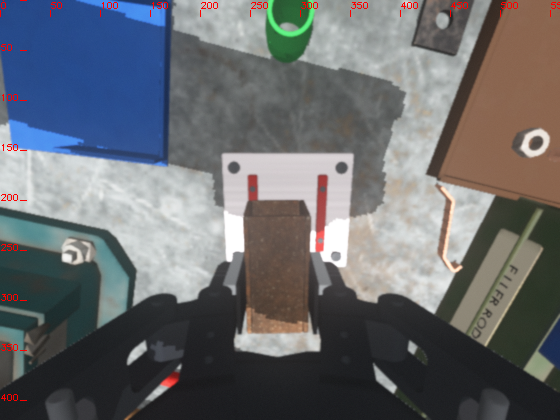

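```bash
python3 -c "
import pickle,cv2
o,f=pickle.load(open('w18.pkl','rb'));c=f['color'][140:280,210:370,::-1]
cv2.imwrite('pics/w18z.png',cv2.resize(c,None,fx=5,fy=5,interpolation=cv2.INTER_CUBIC)[:600])"
```

```text
(no output)
```

View pics/w18z.png

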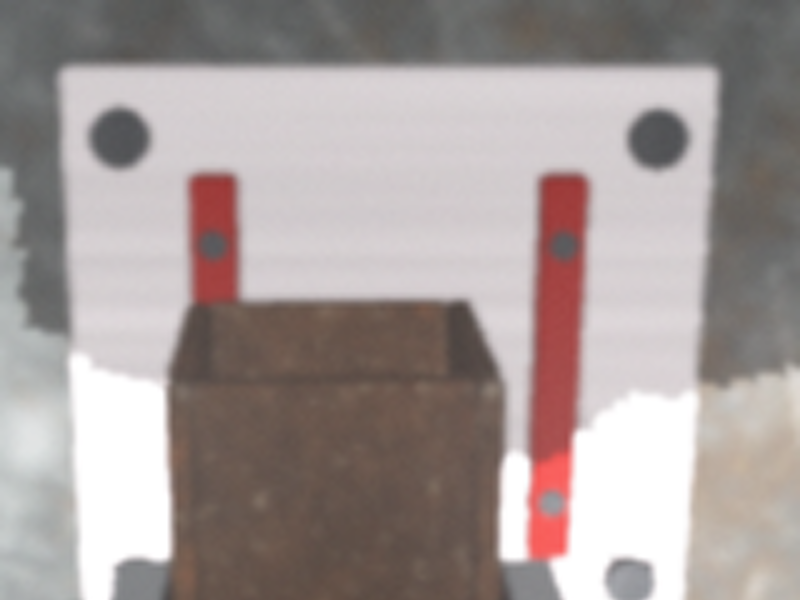

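```bash
python3 - <<'E'
from wm import *
m=[(.048,.045),(-.048,.045),(-.029,.03),(-.022,.03),(.022,.03),(.029,.03),(.022,-.03),(.029,-.03)]
px=[(353.6,153.6),(222,153.6),(248,175),(257.6,175),(318.2,175),(327.6,175),(315.6,251.6),(323.6,251.2)]
print(fit(m,[W('w18',p,.006 if i<2 else .011) for i,p in enumerate(px)]))
o,f=pickle.load(open('w18.pkl','rb')); z=o['tcp_pos'][2]+.0163
a,b=W('w18',(244,216),z),W('w18',(310.4,216),z)
R=Ro.from_rotvec(o['orientation']).as_matrix(); print(o['tcp_pos'],a,b,((a+b)/2-o['tcp_pos'])@R[:,:2], np.degrees(np.arctan2((b-a)[1],(b-a)[0])),np.linalg.norm(a-b))
E
```

```text
(array([ 0.64048108, -0.21779167]), np.float64(0.23404248544154566), array([[-0.3, -0.4],
       [ 0.6, -0.2],
       [ 0.3,  0.1],
       [ 0.2,  0. ],
       [-0.1, -0. ],
       [-0.3, -0.1],
       [ 0.2,  0.2],
       [-0.6,  0.4]]))
[ 0.63335977 -0.22348965  0.08627955] [ 0.61250496 -0.1966145   0.10257955] [ 0.64054254 -0.1899363   0.10257955] [ 0.00043974 -0.03069616] 13.39750073524974 0.028821937009968275
```

```bash
python3 -m pendant '.4 -.3 .5 0;.2 -.2 1 0;.1 0 1 0;0 0 .6 0;0 0 .3 0;0 0 0 0;0 0 0 0'  >/dev/null; python3 plan.py .6402 -.2188 .03 13.5 3
```

```text
clk 35.93 pos [ 0.6414 -0.2134  0.0491] yaw 13.7 F [-1.   0.5 -1. ] w 0.0289 tilt [ 0.0088 -0.0145] d [ -1.2  -5.4 -19.1] n 1
-0.2 0.5 1.9 0.2;
```

```bash
python3 -m pendant '-.2 .4 .3 0.1;0 .2 .5 0;0 .1 .5 0;0 0 .3 0;0 0 0.1 0;0 0 0 0;0 0 0 0'  >/dev/null; python3 plan.py .6402 -.2188 .0197 13.5 3
```

```text
clk 36.52 pos [ 0.6412 -0.2234  0.0308] yaw 13.5 F [-0.9  0.4 -1.7] w 0.0292 tilt [ 0.0093 -0.0155] d [ -1.    4.6 -11.1] n 1
0.0 -0.5 1.1 -0.0;
```

```bash
python3 -m pendant '0 -.3 .2 0;0 -.1 .2 0;0 0 .2 0;0 0 0 0;0 0 0 0'  >/dev/null; python3 plan.py .6402 -.2188 .0197 13.5 3; python3 look.py wrist w19 190 370 120 340 3
```

```text
clk 36.93 pos [ 0.6407 -0.2185  0.0247] yaw 13.5 F [ 0.6 -0.2 -0.6] w 0.0291 tilt [ 0.0103 -0.0153] d [-0.5 -0.3 -5. ] n 1
-0.1 0.0 0.5 0.0;
```

View pics/w19.png

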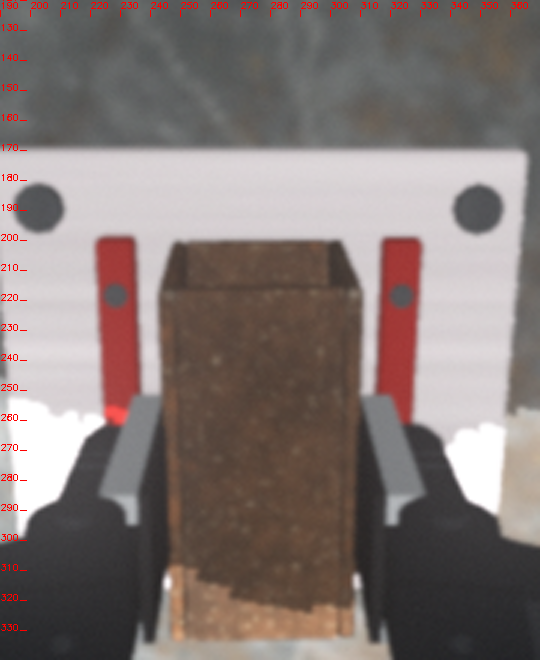

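Tube is centred between the rails in the wrist view (rail inner edges 135/381, tube 161/360). Lowering it.

```bash
python3 -m pendant '0 0 .2 0;0 0 .2 0;0 0 .2 0;0 0 0 0;0 0 0 0'  >/dev/null; python3 plan.py .6402 -.2188 .0197 13.5 3;python3 -m pendant '0 0 .2 0;0 0 .1 0;0 0 0 0;0 0 0 0'  >/dev/null; python3 plan.py .6402 -.2188 .0197 13.5 3
```

```text
clk 37.4 pos [ 0.6416 -0.2188  0.0203] yaw 13.5 F [-0.3 -0.7 -1.1] w 0.0291 tilt [ 0.0117 -0.0163] d [-1.4  0.  -0.6] n 1
-0.1 -0.0 0.1 0.0; 
clk 37.73 pos [ 0.642  -0.2189  0.0203] yaw 13.5 F [ 0.2  0.2 -1.1] w 0.0287 tilt [ 0.012  -0.0177] d [-1.8  0.1 -0.6] n 1
-0.2 -0.0 0.1 0.0;
```

```bash
python3 -m pendant '-.2 0 0 0;-.1 0 0 0;0 0 0 0;0 0 0 0'  >/dev/null; python3 st.py;python3 -m pendant '0 0 0 0;0 0 0 0;0 0 0 0;0 0 0 0;0 0 0 0;0 0 0 0' 120  >/dev/null; python3 st.py; python3 look.py wrist w20 190 370 120 340 3
```

```text
38.07 [ 0.6396 -0.2195  0.02  ] yaw 13.5 tilt [ 0.0135 -0.0172] F [ 0.9 -0.2  0.8] w 0.0289 q [ 0.556  0.757 -0.469  1.678  0.467  0.803  0.107] qv [0.003, -0.001, 0.0, 0.001, 0.001, -0.003, 0.0]
38.57 [ 0.639  -0.2199  0.0193] yaw 13.5 tilt [ 0.0123 -0.0173] F [0.3 0.2 0.2] w 0.0455 q [ 0.556  0.757 -0.469  1.679  0.467  0.803  0.107] qv [-0.001, 0.002, 0.002, 0.001, 0.0, 0.001, -0.0]
```

View pics/w20.png

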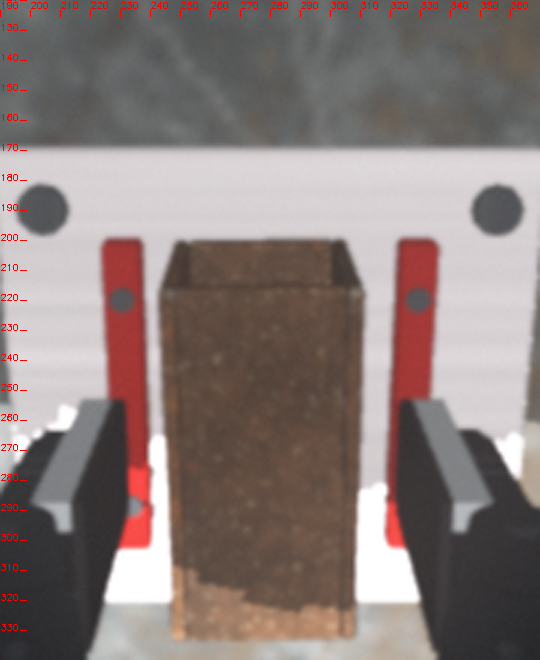

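```bash
cat > tj.py <<'E'
from wm import *
import sys
def run(n,railpts,railm,tubepts,tubem):
    pj,th,res=fit(railm,[W(n,p,.011) for p in railpts]); pt,tt,rt=fit(tubem,[W(n,p,.036) for p in tubepts])
    c,s=np.cos(th),np.sin(th); d=pt-pj
    print('jig',pj.round(4),np.degrees(th).round(2),'tube',pt.round(4),np.degrees(tt).round(2),'tube in jig mm',(np.array([c*d[0]+s*d[1],-s*d[0]+c*d[1]])*1000).round(1)); print(res.tolist(),rt.tolist())
E
python3 - <<'E'
from tj import *
f=lambda l:[(190+x/3,120+y/3) for x,y in l]
run('w20',f([(102,240),(143,240),(397,240),(438,240),(151,547),(386,547)]),[(-.029,.03),(-.022,.03),(.022,.03),(.029,.03),(-.022,-.03),(.022,-.03)],
 f([(162,288),(363,288),(172,638),(355,638)]),[(-.015,.03),(.015,.03),(-.015,-.03),(.015,-.03)])
E
```

```text
jig [ 0.6404 -0.2175] 13.34 tube [ 0.6392 -0.2185] 13.57 tube in jig mm [-1.3 -0.8]
[[0.4, 0.0], [0.4, 0.0], [-0.4, -0.1], [-0.4, -0.1], [-0.3, 0.1], [0.2, 0.1]] [[0.5, 0.0], [-0.5, -0.3], [0.1, 0.2], [-0.0, 0.0]]
```

```bash
python3 -m pendant '.2 0 0 0;0 0 0 0;0 0 0 0'  >/dev/null; python3 st.py;python3 -m pendant '0 0 0 0;0 0 0 0;0 0 0 0;0 0 0 0;0 0 0 0' 255 20  >/dev/null; python3 st.py; python3 -m pendant '0 0 0 0;0 0 0 0;0 0 0 0;0 0 0 0;0 0 0 0' 120  >/dev/null; python3 look.py wrist w21 190 370 120 340 3
```

```text
38.87 [ 0.6412 -0.2194  0.0193] yaw 13.5 tilt [ 0.0123 -0.0173] F [ 0.2 -0.7 -0.9] w 0.0452 q [ 0.554  0.76  -0.469  1.674  0.467  0.805  0.107] qv [-0.003, 0.003, -0.003, -0.005, 0.0, 0.001, -0.001]
39.28 [ 0.6413 -0.2193  0.0194] yaw 13.5 tilt [ 0.0126 -0.0174] F [ 1.   0.1 -1. ] w 0.0297 q [ 0.554  0.76  -0.469  1.673  0.467  0.805  0.107] qv [0.001, -0.0, 0.002, -0.001, -0.001, -0.0, -0.001]
```

View pics/w21.png

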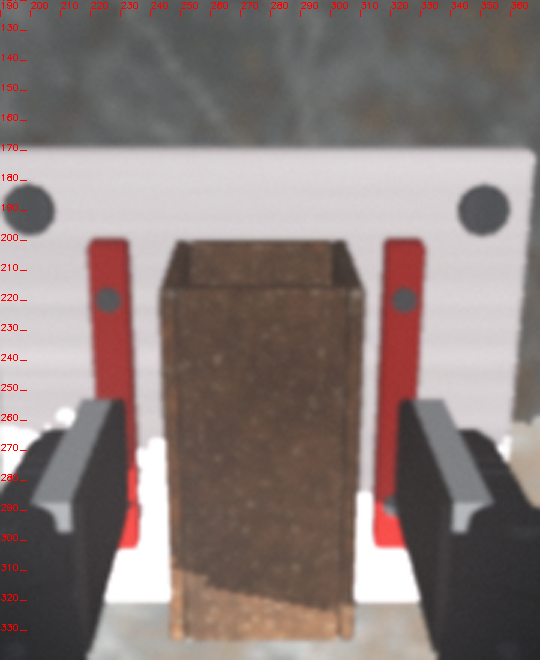

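```bash
python3 - <<'E'
from tj import *
f=lambda l:[(190+x/3,120+y/3) for x,y in l]
run('w21',f([(88,240),(129,240),(383,240),(425,240),(138,547),(374,547)]),[(-.029,.03),(-.022,.03),(.022,.03),(.029,.03),(-.022,-.03),(.022,-.03)],
 f([(161,288),(364,288),(171,638),(354,638)]),[(-.015,.03),(.015,.03),(-.015,-.03),(.015,-.03)])
E
python3 -m pendant '0 0 -.6 0;0 0 -1.5 0;0 0 -2.5 0;0 0 -2.5 0;0 0 -2 0;0 0 -1 0;0 0 -.5 0;0 0 0 0'  >/dev/null;python3 plan.py .5808 -.0286 .13 -2 3; python3 look.py side s9 180 330 130 300 4
```

```text
jig [ 0.6404 -0.2175] 13.33 tube [ 0.6414 -0.218 ] 13.45 tube in jig mm [ 0.9 -0.8]
[[0.4, 0.0], [0.3, 0.0], [-0.4, -0.1], [-0.3, -0.1], [-0.4, 0.1], [0.3, 0.1]] [[0.3, 0.0], [-0.3, -0.2], [0.0, 0.2], [-0.0, 0.0]]
clk 40.42 pos [ 0.64   -0.2168  0.1357] yaw 13.5 F [-0.7 -0.   0.6] w 0.045 tilt [ 0.0137 -0.0174] d [-59.2 188.2  -5.7] n 7
-0.2 -2.8 0.1 2.2; -0.3 -2.8 0.1 2.2; -0.4 -2.8 0.1 2.2; -0.5 -2.8 0.1 2.2; -0.6 -2.7 0.1 2.2; -0.7 -2.7 0.1 2.2; -0.8 -2.7 0.1 2.2;
```

View pics/s9.png

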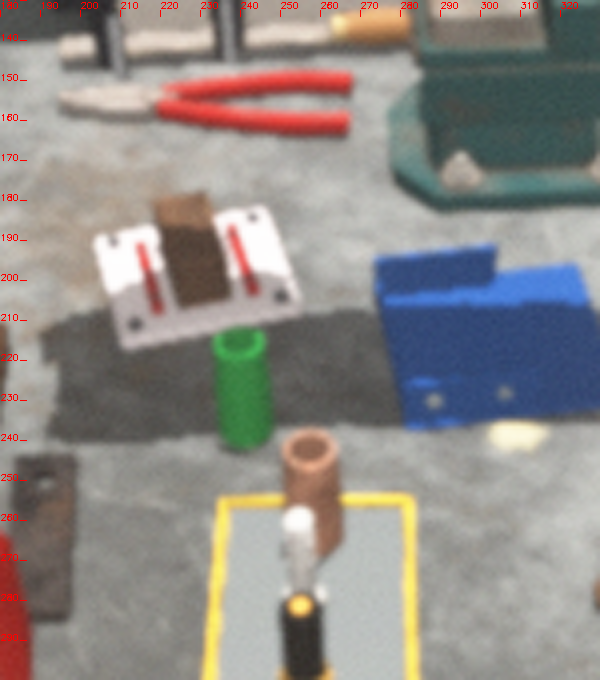

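Tube rests on the jig, about 1 mm off in each axis and 0.1° off in yaw. Now the returns, nozzle first.

```bash
python3 -m pendant '-.1 -1 0 1;-.2 -2 0 2;-.3 -3 0 2.5;-.4 -3.4 0 2.5;-.6 -3.4 0 2.5;-.9 -3 0 2.5;-.9 -2.2 0 2;-.6 -1.2 0 0' 0  >/dev/null;python3 -m pendant '-.2 -.3 0 0;0 0 0 0;0 0 0 0' >/dev/null;python3 plan.py .5808 -.0286 .09 -2 3; python3 look.py wrist w22
```

```text
clk 41.38 pos [ 0.5666 -0.0218  0.1171] yaw -2.5 F [-0.5 -0.1 -0.1] w 0.0853 tilt [-0.0075 -0.0168] d [ 14.2  -6.8 -27.1] n 1
1.4 0.6 2.7 -0.5;
```

View pics/w22.png

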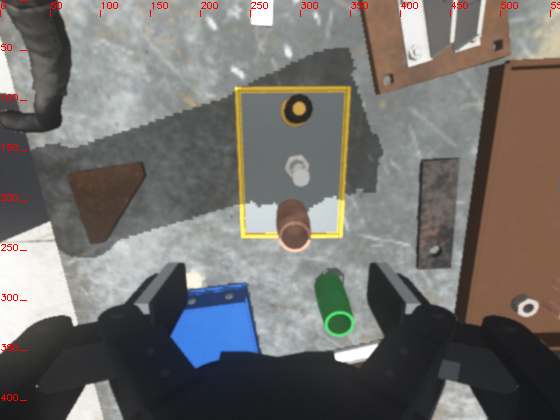

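```bash
python3 - <<'E'
from wm import *
for n,p,z in(('diff',(298,107),.056),('bolt',(300,174),.061),('noz',(293,236),.060)): print(n,W('w22',p,z).round(4))
E
python3 -m pendant '.7 .4 .2 0;.4 .2 .5 0;.1 .0 .8 0;0 0 .7 0;0 0 .3 0;0 0 0 0;0 0 0 0' >/dev/null;python3 plan.py .5808 -.0286 .04 -2 3
```

```text
diff [0.5836 0.057  0.056 ]
bolt [0.5836 0.0153 0.061 ]
noz [ 0.5778 -0.0283  0.06  ]
clk 42.02 pos [ 0.5808 -0.0374  0.0874] yaw -3.1 F [-0.   0.1  0. ] w 0.0854 tilt [-0.0092 -0.0186] d [  0.    8.8 -47.4] n 2
-0.0 -0.4 2.4 -0.5; -0.0 -0.4 2.4 -0.5;
```

```bash
python3 -m pendant '0 -.5 0 -.5;0 -.3 .3 -.3;0 -.2 .8 0;0 0 1 0;0 0 1 0;0 0 .6 0;0 0 .3 0;0 0 0 0' >/dev/null;python3 plan.py .5795 -.0285 .0386 -2 3
```

```text
clk 42.68 pos [ 0.5804 -0.0258  0.0429] yaw -2.1 F [ 0.  -0.5 -0.7] w 0.085 tilt [-0.0093 -0.0182] d [-0.9 -2.7 -4.3] n 1
-0.1 0.3 0.4 -0.1;
```

```bash
python3 -m pendant '-.1 .2 .3 0;0 .1 .2 0;0 0 0 0;0 0 0 0' >/dev/null;python3 st.py; python3 -m pendant '0 0 0 0;0 0 0 0;0 0 0 0;0 0 0 0;0 0 0 0;0 0 0 0;0 0 0 0;0 0 0 0' 255 40 >/dev/null;python3 st.py;python3 look.py wrist w23
```

```text
43.02 [ 0.5791 -0.0295  0.0373] yaw -2.1 tilt [-0.0096 -0.0183] F [-0.  -0.3  0.1] w 0.0852 q [ 0.281  0.62  -0.458  1.895  0.42   0.734 -0.46 ] qv [0.006, 0.003, 0.001, 0.0, 0.001, -0.0, -0.001]
43.68 [ 0.5799 -0.0297  0.0387] yaw -2.1 tilt [-0.0075 -0.0186] F [ 0.   0.3 -0.3] w 0.0234 q [ 0.282  0.618 -0.458  1.894  0.42   0.735 -0.46 ] qv [-0.001, -0.001, 0.002, 0.001, 0.0, 0.001, 0.002]
```

View pics/w23.png

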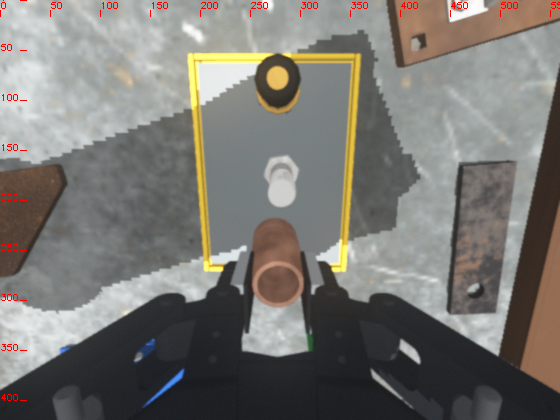

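```bash
python3 -m pendant '0 0 -.5 0;0 0 -1 0;0 0 -2 0;0 0 -2.5 0;0 0 -2 0;0 0 -1.2 0;0 0 -.6 0;0 0 0 0'  >/dev/null;python3 plan.py .4547 -.196 .14 6.3 3
```

```text
clk 44.4 pos [ 0.58   -0.0271  0.1444] yaw -2.1 F [-0.2 -0.4 -0.6] w 0.0231 tilt [-0.0087 -0.018 ] d [-125.3 -168.9   -4.4] n 7
-1.7 2.5 0.1 -1.2; -1.8 2.4 0.1 -1.2; -1.8 2.4 0.1 -1.2; -1.9 2.4 0.1 -1.2; -1.9 2.3 0.1 -1.2; -2.0 2.3 0.1 -1.2; -2.0 2.2 0.1 -1.2;
```

```bash
python3 -m pendant '-.8 1.2 0 -.6;-1.8 2.4 0 -1.2;-2.4 3 0 -1.6;-2.5 3 0 -1.6;-2.4 2.8 0 -1.6;-1.8 2.1 0 -1.2;-1 1.2 0 -.4;-.4 .4 0 0'  >/dev/null;python3 -m pendant '0 0 0 0;0 0 0 0' >/dev/null; python3 plan.py .4547 -.196 .09 6.3 3
```

```text
clk 45.23 pos [ 0.4465 -0.1949  0.1439] yaw 6.8 F [-0.1 -0.1 -0.5] w 0.0235 tilt [-0.0122 -0.0123] d [  8.2  -1.1 -53.9] n 2
0.4 0.1 2.7 0.2; 0.4 0.1 2.7 0.2;
```

```bash
python3 -m pendant '.2 0 1 0.2;.1 0 1.8 0;.1 0 1.8 0;0 0 1.6 0;0 0 .9 0;0 0 .4 0;0 0 0 0;0 0 0 0'  >/dev/null; python3 plan.py .4547 -.196 .0395 6.3 3
```

```text
clk 45.9 pos [ 0.4584 -0.1842  0.0632] yaw 7.4 F [-0.2 -0.7 -1. ] w 0.0232 tilt [-0.0063 -0.0071] d [ -3.7 -11.8 -23.7] n 1
-0.5 1.1 2.4 1.1;
```

```bash
python3 -m pendant '-.2 .6 0 .5;-.1 .4 0 .4;0 .2 .3 0;0 0 .6 0;0 0 .4 0;0 0 0.1 0;0 0 0 0'  >/dev/null; python3 plan.py .4547 -.196 .0395 6.3 3
```

```text
clk 46.48 pos [ 0.4589 -0.1993  0.0507] yaw 6.3 F [ 0.3 -0.2 -1.2] w 0.023 tilt [-0.0009 -0.0098] d [ -4.2   3.3 -11.2] n 1
-0.4 -0.4 1.1 -0.0;
```

```bash
python3 -m pendant '-.3 -.2 .2 0;-.1 -.1 .2 0;0 0 .2 0;0 0 0.1 0;0 0 0 0;0 0 0 0'  >/dev/null; python3 plan.py .4547 -.196 .0395 6.3 3
```

```text
clk 46.98 pos [ 0.4538 -0.1959  0.0428] yaw 6.3 F [ 0.1 -0.3 -1. ] w 0.0232 tilt [-0.0016 -0.0094] d [ 0.9 -0.1 -3.3] n 1
0.1 0.0 0.3 0.0;
```

```bash
for k in 1 2; do python3 -m pendant '.05 0 .2 0;0 0 .2 0;0 0 0 0;0 0 0 0'  >/dev/null; python3 plan.py .4547 -.196 .0395 6.3 3;done
```

```text
clk 47.32 pos [ 0.4549 -0.1961  0.0394] yaw 6.3 F [-0.9 -0.2  1.9] w 0.0232 tilt [-0.0011 -0.0104] d [-0.2  0.1  0.1] n 1
-0.0 -0.0 -0.0 0.0; 
clk 47.65 pos [ 0.4559 -0.1965  0.0401] yaw 6.3 F [-0.2 -0.6 -0.7] w 0.0234 tilt [-0.0018 -0.015 ] d [-1.2  0.5 -0.6] n 1
-0.1 -0.1 0.1 0.0;
```

Contact confirmed at the expected height. Release and check.

```bash
python3 -m pendant '-.1 0 0 0;0 0 0 0;0 0 0 0;0 0 0 0;0 0 0 0;0 0 0 0;0 0 0 0' 0 >/dev/null;python3 st.py; python3 look.py wrist w24
```

```text
48.23 [ 0.4549 -0.1966  0.0389] yaw 6.3 tilt [-0.0019 -0.014 ] F [ 0.3  0.  -0.1] w 0.0856 q [ 0.645  0.51  -0.456  2.101  0.409  0.613  0.011] qv [0.0, 0.004, 0.001, -0.0, -0.001, -0.001, -0.003]
```

View pics/w24.png

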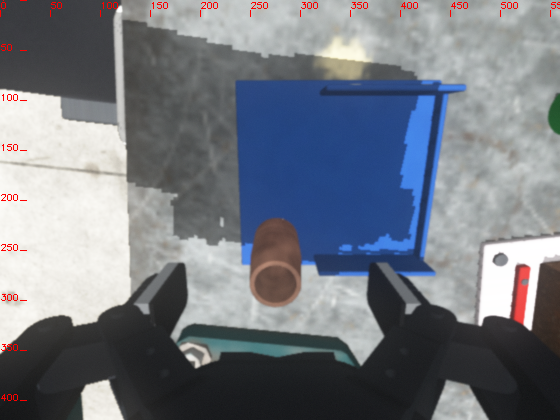

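```bash
python3 -c "
from wm import *
print(W('w24',(275.5,281.5),.061))"; python3 -m pendant '0 0 -.8 0;0 0 -2 0;0 0 -2.5 0;0 0 -2 0;0 0 -1.2 0;1 -1 -.4 1;2 -2.2 0 1;3 -3.2 0 1.5'  >/dev/null; python3 plan.py .5837 .0138 .13 -2 3
```

```text
[ 0.45457745 -0.1942593   0.061     ]
clk 48.95 pos [ 0.5047 -0.1335  0.1336] yaw 1.9 F [ 0.3 -0.5 -0.8] w 0.0854 tilt [-0.0079 -0.018 ] d [ 79.  147.3  -3.6] n 6
1.4 -2.4 0.1 0.6; 1.4 -2.4 0.1 0.6; 1.3 -2.4 0.1 0.6; 1.3 -2.5 0.1 0.6; 1.3 -2.5 0.1 0.6; 1.3 -2.5 0.1 0.6;
```

Nozzle is back at (.4546, −.1943), where the same kind of view put it before: (.4542, −.1945).

```bash
python3 -m pendant '1.8 -3.4 0 1;1.7 -3.3 0 1;1.5 -3.2 0 1;1.2 -2.4 0 .6;.8 -1.3 0 0;.3 -.5 0 0;0 0 0 0;0 0 0 0'  >/dev/null; python3 plan.py .5837 .0138 .09 -2 3
```

```text
clk 49.62 pos [0.5853 0.0236 0.1371] yaw -1.5 F [-0.6  0.4 -0. ] w 0.0854 tilt [ 0.0014 -0.0128] d [ -1.6  -9.8 -47.1] n 2
-0.1 0.5 2.4 0.2; -0.1 0.5 2.4 0.2;
```

```bash
python3 -m pendant '0 0 1 0;0 0 1.5 0;0 0 1.5 0;0 0 1 0;0 0 .5 0;0 0 .2 0;0 0 0 0;0 0 0 0'  >/dev/null; python3 plan.py .5837 .0138 .07 -2 3; python3 look.py wrist w25 200 360 60 330 2
```

```text
clk 50.28 pos [0.5818 0.0104 0.0757] yaw -2.3 F [ 0.3 -0.1  0.7] w 0.0854 tilt [-0.0021 -0.019 ] d [ 1.9  3.4 -5.7] n 1
0.2 -0.3 0.6 -0.3;
```

View pics/w25.png

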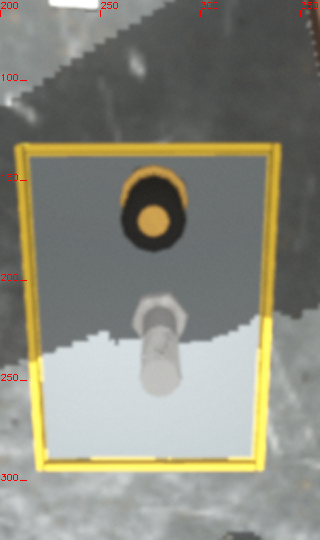

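```bash
python3 -c "
from wm import *
print(W('w25',(280,248.5),.061),W('w25',(276.5,170.5),.056))"
python3 -m pendant '.1 -.3 .3 0;0 -.2 .8 0;0 0 1 0;0 0 1 0;0 0 .4 0;0 0 .1 0;0 0 0 0;0 0 0 0'  >/dev/null; python3 plan.py .5837 .0145 .0411 -2 3
```

```text
[0.58427441 0.01295162 0.061     ] [0.58405577 0.05587271 0.056     ]
clk 51.0 pos [0.5841 0.0163 0.0368] yaw -2.2 F [-0.7  0.6 -0.1] w 0.0853 tilt [ 0.0002 -0.0185] d [-0.4 -1.8  4.3] n 1
-0.0 0.2 -0.4 -0.2;
```

```bash
python3 -m pendant '0 .2 -.3 0;0 .1 -.2 0;0 0 0 0;0 0 0 0' >/dev/null;python3 st.py; python3 -m pendant '0 0 0 0;0 0 0 0;0 0 0 0;0 0 0 0;0 0 0 0;0 0 0 0;0 0 0 0;0 0 0 0' 255 40 >/dev/null;python3 st.py;python3 look.py wrist w26
```

```text
51.33 [0.5847 0.013  0.0433] yaw -2.2 tilt [ 0.0016 -0.0185] F [-0.2  0.8 -0. ] w 0.0851 q [ 0.217  0.615 -0.47   1.888  0.426  0.74  -0.539] qv [0.005, -0.008, -0.001, -0.004, -0.003, 0.002, 0.002]
52.0 [0.5852 0.0129 0.0441] yaw -2.2 tilt [ 0.0031 -0.0185] F [-0.3 -0.5  1.1] w 0.01 q [ 0.217  0.613 -0.47   1.888  0.426  0.74  -0.539] qv [-0.002, 0.001, 0.001, -0.0, 0.0, -0.001, 0.0]
```

View pics/w26.png

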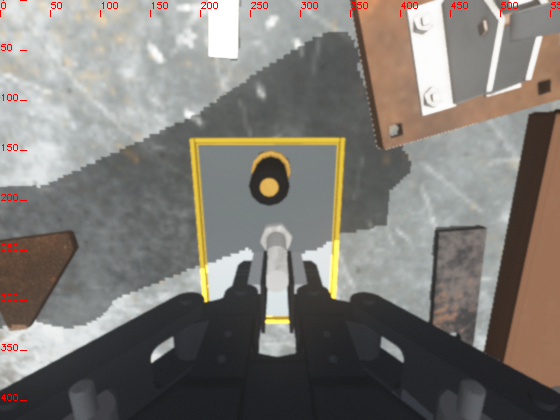

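```bash
python3 -m pendant '0 0 -.5 0;0 0 -1 0;0 0 -2 0;0 0 -2.5 0;0 0 -2 0;0 0 -1.2 0;0 0 -.6 0;0 0 0 0'  >/dev/null;python3 plan.py .4511 -.16 .14 6.3 3;python3 -m pendant '-.8 1.2 0 -.6;-1.8 2.4 0 -1.2;-2.4 3 0 -1.6;-2.5 3 0 -1.6;-2.4 2.8 0 -1.4;-1.8 2.1 0 -1;-1 1.2 0 -.2;-.3 .3 0 0'  >/dev/null;python3 -m pendant '0 0 0 0;0 0 0 0' >/dev/null; python3 plan.py .4511 -.16 .09 6.3 3
```

```text
clk 52.72 pos [0.5836 0.0152 0.1489] yaw -2.2 F [ 0.5  0.6 -1.2] w 0.0103 tilt [ 0.0006 -0.0183] d [-132.5 -175.2   -8.9] n 8
-1.6 2.3 0.1 -1.1; -1.6 2.2 0.1 -1.1; -1.7 2.2 0.1 -1.1; -1.7 2.2 0.1 -1.1; -1.7 2.1 0.1 -1.1; -1.8 2.1 0.1 -1.1; -1.8 2.1 0.1 -1.1; -1.8 2.0 0.1 -1.1; 

clk 53.55 pos [ 0.4486 -0.1514  0.1445] yaw 5.9 F [-0.5 -0.3 -0.8] w 0.0101 tilt [-0.0075 -0.0122] d [  2.5  -8.6 -54.5] n 2
0.1 0.4 2.7 -0.2; 0.1 0.4 2.7 -0.2;
```

```bash
python3 -m pendant '-.1 .4 1 0;-.2 .4 1.8 0;-.2 .4 1.8 0;-.1 .3 1.5 0;0 .1 .8 0;0 0 .3 0;0 0 0 0;0 0 0 0'  >/dev/null; python3 plan.py .4511 -.16 .0451 6.3 3
```

```text
clk 54.22 pos [ 0.4514 -0.1602  0.0669] yaw 6.8 F [ 0.1 -0.2 -0.2] w 0.0099 tilt [-0.002 -0.007] d [ -0.3   0.2 -21.8] n 1
-0.0 -0.0 2.2 0.5;
```

```bash
python3 -m pendant '0 0 .3 .3;0 0 .5 .2;0 0 .5 0;0 0 .3 0;0 0 .1 0;0 0 0 0;0 0 0 0'  >/dev/null; python3 plan.py .4511 -.16 .0451 6.3 3
```

```text
clk 54.8 pos [ 0.4539 -0.1598  0.0504] yaw 6.3 F [ 0.1 -0.8 -0.3] w 0.0102 tilt [ 0.0029 -0.0084] d [-2.8 -0.2 -5.3] n 1
-0.3 -0.0 0.5 0.0;
```

```bash
python3 -m pendant '-.2 0 .2 0;-.1 0 .1 0;0 0 .1 0;0 0 0 0'  >/dev/null; python3 plan.py .4511 -.16 .0451 6.3 3; for k in 1 2; do python3 -m pendant '0 0 .2 0;0 0 .2 0;0 0 0 0;0 0 0 0'  >/dev/null; python3 plan.py .4511 -.16 .0451 6.3 3;done
```

```text
clk 55.13 pos [ 0.4507 -0.1605  0.0464] yaw 6.3 F [-0.4 -0.2 -1.6] w 0.0099 tilt [ 0.0034 -0.0087] d [ 0.4  0.5 -1.3] n 1
0.0 -0.0 0.1 -0.0; 
clk 55.47 pos [ 0.4533 -0.1614  0.0459] yaw 6.3 F [-0.5 -1.1 -0.4] w 0.0099 tilt [ 0.0077 -0.0123] d [-2.2  1.4 -0.8] n 1
-0.2 -0.2 0.1 -0.0; 
clk 55.8 pos [ 0.4555 -0.1623  0.0456] yaw 6.3 F [-0.3  0.1 -0.3] w 0.0099 tilt [ 0.0109 -0.0166] d [-4.4  2.3 -0.5] n 1
-0.4 -0.3 0.0 -0.0;
```

```bash
python3 -m pendant '0 0 -.2 0;0 0 -.1 0;-.3 -.2 0 0;-.1 0 0 0;0 0 0 0;0 0 0 0'  >/dev/null; python3 plan.py .4511 -.16 .0451 6.3 3
```

```text
clk 56.3 pos [ 0.4496 -0.1602  0.0471] yaw 6.2 F [ 0.5 -0.3  0. ] w 0.01 tilt [ 0.0086 -0.0151] d [ 1.5  0.2 -2. ] n 1
0.1 -0.0 0.2 -0.1;
```

```bash
python3 -m pendant '0.1 0 .2 0;0 0 0.1 0;0 0 0 0'  >/dev/null; python3 plan.py .4511 -.16 .0451 6.3 3
```

```text
clk 56.55 pos [ 0.451  -0.1606  0.0451] yaw 6.2 F [-0.   0.5  0. ] w 0.0103 tilt [ 0.0084 -0.0166] d [ 0.1  0.6 -0. ] n 1
0.0 -0.1 0.0 -0.1;
```

```bash
python3 -m pendant '0 0 0 0;0 0 0 0;0 0 0 0;0 0 0 0;0 0 0 0;0 0 0 0;0 0 0 0' 0 >/dev/null;python3 st.py; python3 look.py wrist w27
```

```text
57.13 [ 0.4516 -0.1605  0.0446] yaw 6.2 tilt [ 0.009  -0.0162] F [-0.1 -0.   0.3] w 0.0858 q [ 0.591  0.478 -0.469  2.143  0.409  0.593 -0.066] qv [0.001, 0.001, 0.0, 0.0, 0.0, 0.0, 0.001]
```

View pics/w27.png

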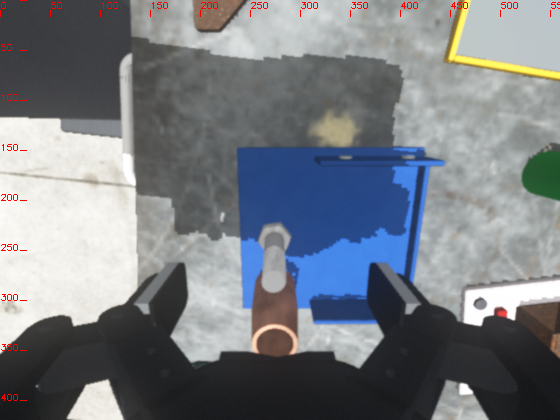

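Bolt stands, with its top at (273,280). Now the diffuser.

```bash
python3 -c "
from wm import *
print(W('w27',(273,279.5),.062))"; python3 -m pendant '0 0 -.8 0;0 0 -2 0;0 0 -2.5 0;0 0 -2 0;0 0 -1.2 0;1 -1 -.4 1;2 -2.2 0 1;3 -3.2 0 1.5'  >/dev/null; python3 plan.py .584 .056 .13 -2 3;  python3 -m pendant '2.3 -3.3 0 1;2.2 -3.2 0 1;1.8 -3 0 1;1.2 -2.4 0 .4;.7 -1.3 0 0;.2 -.4 0 0;0 0 0 0;0 0 0 0'  >/dev/null; python3 plan.py .584 .056 .13 -2 3
```

```text
[ 0.45009975 -0.15980156  0.062     ]
clk 57.85 pos [ 0.5004 -0.0968  0.1396] yaw 1.8 F [ 0.8  0.1 -0.3] w 0.0854 tilt [ 0.0024 -0.0204] d [ 83.6 152.8  -9.6] n 6
1.5 -2.5 0.2 0.6; 1.4 -2.5 0.2 0.6; 1.4 -2.5 0.2 0.6; 1.4 -2.5 0.2 0.6; 1.4 -2.6 0.2 0.6; 1.3 -2.6 0.2 0.6; 
clk 58.52 pos [0.5917 0.055  0.1433] yaw -1.4 F [0.4 0.2 0.4] w 0.0853 tilt [ 0.0104 -0.0148] d [ -7.7   1.  -13.3] n 1
-0.8 -0.1 1.3 0.6;
```

```bash
python3 -m pendant '-.3 -.4 1 0.2;-.2 -.3 1.6 0.2;0 -.3 1.6 0;0 -.2 1.2 0;0 -.1 .7 0;0 0 .3 0;0 0 0 0;0 0 0 0'  >/dev/null; python3 plan.py .584 .056 .0365 -2 3
```

```text
clk 59.18 pos [0.5835 0.0566 0.0743] yaw -2.6 F [ 0.2 -0.2 -0.5] w 0.0857 tilt [ 0.0071 -0.021 ] d [  0.5  -0.6 -37.8] n 2
0.0 0.0 1.9 -0.3; 0.0 0.0 1.9 -0.3;
```

```bash
python3 -m pendant '0 0 .6 -.3;0 0 1 -.2;0 0 1 0;0 0 .6 0;0 0 .2 0;0 0 0 0;0 0 0 0'  >/dev/null; python3 plan.py .584 .056 .0365 -2 3;python3 look.py wrist w28
```

```text
clk 59.77 pos [0.5851 0.0554 0.0379] yaw -2.1 F [-0.3 -0.3  0.9] w 0.0852 tilt [ 0.0095 -0.0209] d [-1.1  0.6 -1.4] n 1
-0.1 -0.1 0.1 -0.1;
```

View pics/w28.png

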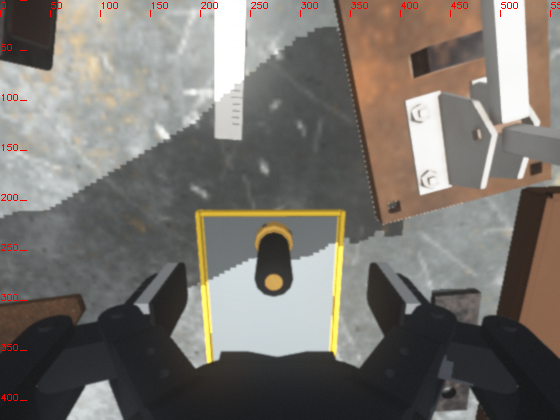

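```bash
python3 -c "
from wm import *
print(W('w28',(274,282.5),.056))"; python3 -m pendant '0 0 .2 0;0 0 0 0' >/dev/null;python3 st.py; python3 -m pendant '0 0 0 0;0 0 0 0;0 0 0 0;0 0 0 0;0 0 0 0;0 0 0 0;0 0 0 0;0 0 0 0' 255 40 >/dev/null;python3 st.py; python3 -m pendant '0 0 -.5 0;0 0 -1 0;0 0 -2 0;0 0 -2.5 0;0 0 -2 0;0 0 -1.2 0;0 0 -.6 0;0 0 0 0'  >/dev/null;python3 plan.py .4470 -.1245 .14 6.3 3;python3 look.py wrist w29
```

```text
[0.58423918 0.05529845 0.056     ]
59.98 [0.5855 0.0556 0.0364] yaw -2.1 tilt [ 0.0105 -0.0207] F [-0.1 -0.2  0.4] w 0.0852 q [ 0.146  0.628 -0.474  1.888  0.451  0.727 -0.63 ] qv [0.0, -0.009, -0.002, -0.007, -0.002, 0.006, 0.004]
60.65 [0.5863 0.0557 0.0374] yaw -2.1 tilt [ 0.0125 -0.0204] F [-1.4 -0.6 -0.1] w 0.0162 q [ 0.146  0.626 -0.474  1.887  0.451  0.727 -0.629] qv [0.0, 0.0, -0.001, 0.0, 0.0, -0.001, 0.001]
clk 61.32 pos [0.5836 0.058  0.1424] yaw -2.0 F [ 0.5 -0.2 -1.6] w 0.0159 tilt [ 0.01   -0.0207] d [-136.6 -182.5   -2.4] n 8
-1.6 2.3 0.0 -1.0; -1.7 2.3 0.0 -1.0; -1.7 2.3 0.0 -1.0; -1.8 2.2 0.0 -1.0; -1.8 2.2 0.0 -1.0; -1.8 2.2 0.0 -1.0; -1.9 2.1 0.0 -1.0; -1.9 2.1 0.0 -1.0;
```

View pics/w29.png

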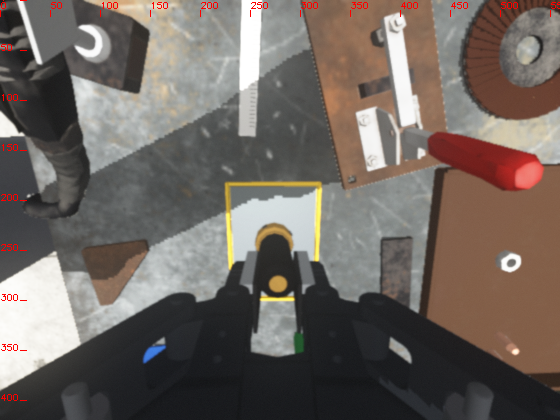

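```bash
python3 -m pendant '-.8 1.2 0 -.6;-1.8 2.4 0 -1.2;-2.4 3 0 -1.6;-2.5 3 0 -1.6;-2.4 2.9 0 -1.4;-1.9 2.3 0 -1;-1 1.3 0 -.2;-.3 .5 0 0'  >/dev/null;python3 -m pendant '0 0 0 0;0 0 0 0' >/dev/null; python3 plan.py .4468 -.1241 .0384 6.3 3
```

```text
clk 62.2 pos [ 0.4459 -0.1158  0.1334] yaw 6.1 F [ 0.2  1.3 -0.2] w 0.0164 tilt [-0.0059 -0.0141] d [  0.9  -8.3 -95. ] n 4
-0.0 0.2 2.4 -0.1; -0.0 0.2 2.4 -0.1; -0.0 0.2 2.4 -0.1; -0.0 0.2 2.4 -0.1;
```

```bash
python3 -m pendant '-.2 .4 1 0;-.2 .4 1.7 0;-.2 .4 1.7 0;-.1 .3 1.4 0;0 .1 .8 0;0 0 .3 0;0 0 0 0;0 0 0 0'  >/dev/null; python3 plan.py .4468 -.1241 .0384 6.3 3
```

```text
clk 62.87 pos [ 0.4472 -0.1245  0.0587] yaw 6.9 F [1.2 0.2 0.6] w 0.0161 tilt [-0.0009 -0.0081] d [ -0.4   0.4 -20.3] n 1
-0.0 -0.0 2.0 0.6;
```

```bash
python3 -m pendant '-.1 0 .3 .3;-.1 0 .5 .3;0 0 .5 0;0 0 .2 0;0 0 0 0;0 0 0 0'  >/dev/null; python3 plan.py .4468 -.1241 .0384 6.3 3
```

```text
clk 63.37 pos [ 0.4473 -0.1242  0.0442] yaw 6.3 F [-0.3  0.3 -0. ] w 0.0162 tilt [ 0.0037 -0.009 ] d [-0.5  0.1 -5.8] n 1
-0.0 -0.0 0.6 0.0;
```

```bash
python3 -m pendant '0 0 .2 0;0 0 .2 0;0 0 .1 0;0 0 0 0;0 0 0 0'  >/dev/null; python3 plan.py .4468 -.1241 .0384 6.3 3;python3 -m pendant '-.1 0 .1 0;0 0 .1 0;0 0 0 0;0 0 0 0'  >/dev/null; python3 plan.py .4468 -.1241 .0384 6.3 3
```

```text
clk 63.78 pos [ 0.4476 -0.1246  0.0391] yaw 6.3 F [ 0.1 -0.2 -1.2] w 0.0163 tilt [ 0.0045 -0.0093] d [-0.8  0.5 -0.7] n 1
-0.1 -0.1 0.1 0.0; 
clk 64.12 pos [ 0.4475 -0.1249  0.0387] yaw 6.3 F [-0.1  0.9 -0.7] w 0.016 tilt [ 0.0062 -0.0109] d [-0.7  0.8 -0.3] n 1
-0.1 -0.1 0.0 0.0;
```

Down on the plate, within 1 mm. Release.

```bash
python3 -m pendant '0 0 0 0;0 0 0 0;0 0 0 0;0 0 0 0;0 0 0 0;0 0 0 0;0 0 0 0' 0 >/dev/null;python3 st.py; python3 -m pendant '0 0 -.8 0;0 0 -2 0;0 0 -2.5 0;0 0 -2.5 0;0 0 -1.2 0;0 0 -.5 0;0 0 0 0;0 0 0 0'  >/dev/null; python3 look.py wrist w30; python3 plan.py .465 -.1 .17 6.3
```

```text
64.7 [ 0.4475 -0.125   0.0384] yaw 6.3 tilt [ 0.0064 -0.0107] F [1.1 0.2 0. ] w 0.0855 q [ 0.535  0.477 -0.484  2.174  0.425  0.573 -0.153] qv [0.002, 0.002, -0.001, 0.001, -0.002, -0.0, 0.001]
clk 65.42 pos [ 0.4458 -0.123   0.1392] yaw 6.4 F [ 0.3 -0.3 -0.3] w 0.0855 tilt [ 0.0039 -0.0095] d [19.2 23.  30.8] n 2
1.1 -1.0 -1.5 0.0; 1.1 -1.0 -1.5 0.0;
```

View pics/w30.png

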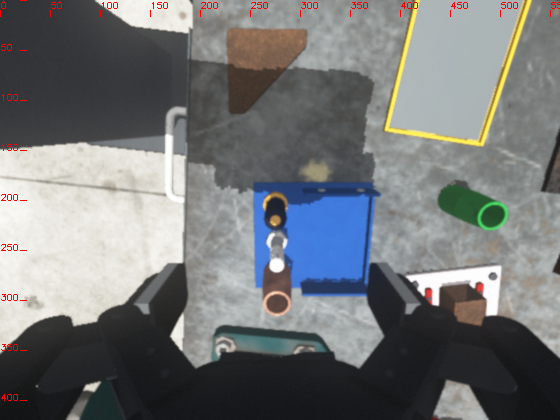

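All three are back in the rack. I'll move the arm away for a comparison in the top view.

```bash
python3 -m pendant '0 0 -1 0;0 -1 -2 0;1 -3 -2 0;2 -3.5 -1 0;2 -3.5 0 0;2 -3.5 0 0;2 -3.5 0 0;2 -3.5 0 0'  >/dev/null;python3 -m pendant '1.5 -3.5 0 0;1 -3.5 0 0;1 -3.5 0 0;1 -3 0 0;.5 -2 0 0;.2 -1 0 0;0 0 0 0;0 0 0 0' >/dev/null;python3 st.py; python3 look.py top t2 260 342 218 298 7;python3 look.py top t3 298 374 138 206 8; python3 look.py side s10 180 400 140 320 3
```

```text
66.75 [0.5637 0.2881 0.1894] yaw 5.9 tilt [-0.0227 -0.0082] F [0.9 0.1 0.6] w 0.0856 q [-0.085  0.55  -0.68   1.647  0.368  1.102 -0.766] qv [-0.006, 0.008, -0.001, 0.0, -0.002, 0.005, 0.001]
```

View pics/t2.png

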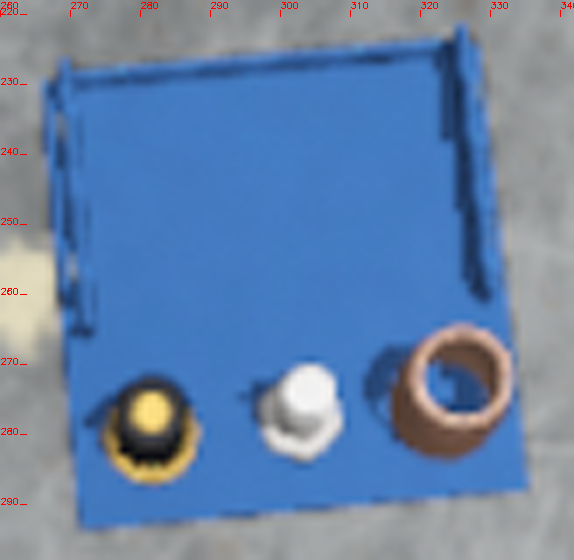

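View pics/t3.png

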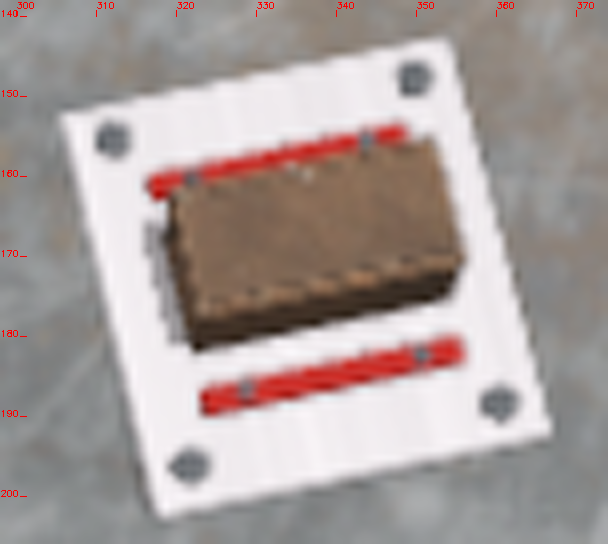

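View pics/s10.png

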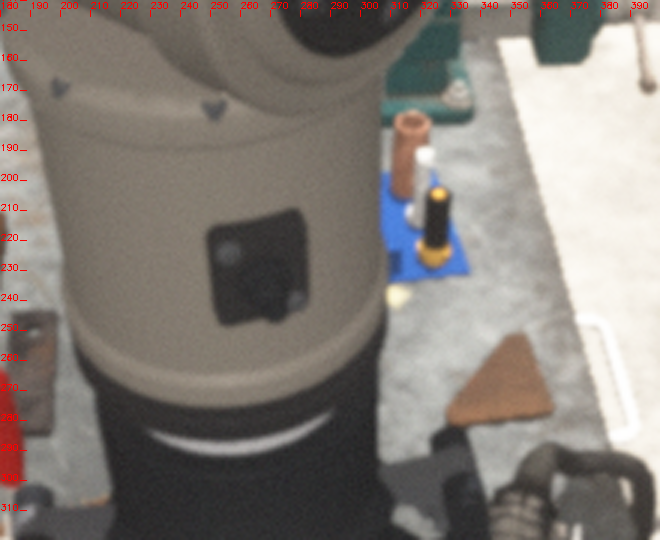

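```bash
python3 - <<'E'
from wm import *
g=lambda x,y:(298+x/8,138+y/8)
pt,tt,rt=fit([(.015,.03),(.015,-.03),(-.015,-.03),(-.015,.03)],[W('t3',g(*p),.036) for p in[(170,190),(435,140),(462,258),(193,313)]])
d=pt-np.array([.6389,-.2176]);th=.237
print(pt,np.degrees(tt-th),rt,(d@np.array([[np.cos(th),-np.sin(th)],[np.sin(th),np.cos(th)]]))*1000)
E
```

```text
[ 0.64003249 -0.21665139] -1.1272422352700324 [[-0.9 -1.1]
 [-1.1 -0.1]
 [ 1.3  0.9]
 [ 0.6  0.3]] [1.32355268 0.65620437]
```

```bash
python3 -c "
from bench import r
print(r.get_obs()['clock']);print(r.hand_in())"
```

```text
66.9
the job is handed in; nothing more can be done
None
```

The job is done and handed in at 66.9 s of the 144 s. I stood the nozzle, bolt and diffuser upright in the yellow tray and laid the tube between the jig's red rails. Then I stood each of the three back in its own place in the rack. The green look-alike was not touched.

- **Tube:** after release it was about 1 mm off the jig centre. The wrist camera gave (+0.9, −0.8) mm and 0.1° in yaw. The top view gave (+1.3, +0.7) mm and −1.1°. The two disagree slightly, but both are within the 2 mm calibration and my pixel-reading error.
- **Standing parts:** all three are upright, and in the top view each is within about 2 mm of where it stood before. The diffuser is shifted the most. No part fell at any stage.
- **Gripper tilt:** the tool stayed tilted by up to about 2° and crept sideways when pressing down. On the bolt's return it crept 4 mm, so I lifted it, corrected and set it down again.
- **Not checked:** at the end the arm hid the jig from the side camera, so the final tube check rests on the wrist and top views. I did not watch the force peaks between the moves. Every reading I took was below 3 N.

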